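Lay up two meeting trays with L-shaped snack boxes and jam jars

TASK

Lay up the two wooden trays for the meeting: first take the used yellow cups out of the trays and stand them upright on the black mat. Next fit the four L-shaped snack boxes flat and right side up into the trays' long bays, two of the same colour to a tray, turned so that they fill the bay. Then deal out all the jam jars upright, one to each tray in turn: one into the green compartment of each tray before any goes into a plain compartment, then any jars left over, one each, into the plain compartments. Do not push the mugs, the shaker or the sauce bottle about.

Things in the scene. Friction and masses are not known exactly. Their poses are not given: they have to be found in the camera images.
- blue1_grip (a point): blue-lidded white L-shaped snack box: a row of three 34 mm squares plus a foot, 16 mm thick, 70 g. Point is in its upright blue fin (34 x, 12 y, 32 mm tall): 10 mm under its top, 22 above lid, 38 above underside; pinch across y. x runs along the row away from the foot, z up. Row x -40.5..57.5, y -15..15; foot x -40.5..-10.5, y +15..+49. Starts flat on the counter.
- blue2_grip (a point): blue-lidded white L-shaped snack box: a row of three 34 mm squares plus a foot, 16 mm thick, 70 g. Point is in its upright blue fin (34 x, 12 y, 32 mm tall): 10 mm under its top, 22 above lid, 38 above underside; pinch across y. x runs along the row away from the foot, z up. Row x -40.5..57.5, y -15..15; foot x -40.5..-10.5, y +15..+49. Starts flat on the counter.
- orange1_grip (a point): orange-lidded white L-shaped snack box: a row of three 34 mm squares plus a foot, 16 mm thick, 70 g. Point is in its upright orange fin (34 x, 12 y, 32 mm tall): 10 mm under its top, 22 above lid, 38 above underside; pinch across y. x runs along the row away from the foot, z up. Row x -40.5..57.5, y -15..15; foot x -40.5..-10.5, y -15..-49. Starts flat on the counter.
- orange2_grip (a point): orange-lidded white L-shaped snack box: a row of three 34 mm squares plus a foot, 16 mm thick, 70 g. Point is in its upright orange fin (34 x, 12 y, 32 mm tall): 10 mm under its top, 22 above lid, 38 above underside; pinch across y. x runs along the row away from the foot, z up. Row x -40.5..57.5, y -15..15; foot x -40.5..-10.5, y -15..-49. Starts flat on the counter.
- jar1_centre (a point): small jam jar, amber glass with a red lid, a cylinder 40 mm in diameter and 44 mm tall, 90 g; the point is its centre, 22 mm above its underside; z up along its axis. None if this jar is absent today (2 to 4 are present).
- jar2_centre (a point): small jam jar, amber glass with a red lid, a cylinder 40 mm in diameter and 44 mm tall, 90 g; the point is its centre, 22 mm above its underside; z up along its axis. None if this jar is absent today (2 to 4 are present).
- jar3_centre (a point): small jam jar, amber glass with a red lid, a cylinder 40 mm in diameter and 44 mm tall, 90 g; the point is its centre, 22 mm above its underside; z up along its axis. None if this jar is absent today (2 to 4 are present).
- jar4_centre (a point): small jam jar, amber glass with a red lid, a cylinder 40 mm in diameter and 44 mm tall, 90 g; the point is its centre, 22 mm above its underside; z up along its axis. None if this jar is absent today (2 to 4 are present).
- cup1_centre (a point): used espresso cup, yellow, a straight-sided tumbler without handle, 44 mm outside diameter, 50 mm tall, 3 mm wall, 90 g; the point is its centre, 25 mm above its underside; z up along its axis. Starts in the bay of a tray. None if absent today (1 or 2 are there).
- cup2_centre (a point): used espresso cup, yellow, a straight-sided tumbler without handle, 44 mm outside diameter, 50 mm tall, 3 mm wall, 90 g; the point is its centre, 25 mm above its underside; z up along its axis. Starts in the bay of a tray. None if absent today (1 or 2 are there).
- mat_top (a point): centre of the top of the flat black rubber mat for used dishes, 90 (x) x 135 (y) mm, 3 mm thick, fixed to the counter
- tray1_bay (a point): centre of the floor, 4 mm above the counter, of the long bay, 140 (x) x 72 (y) mm, of a wooden tray fixed to the counter (outside 150 x 137 mm; walls 5 mm thick, tops 18 mm above the counter). Two boxes of one colour fill it, one turned half round from the other, 4 mm spare each side and between; mixed colours do not fit. The two jar compartments lie along its -y side.
- tray1_green (a point): centre of the floor (4 mm above the counter) of this tray's green-floored jar compartment, 67.5 (x) x 50 (y) mm; axes as the tray's bay.
- tray1_plain (a point): centre of the floor (4 mm above the counter) of this tray's plain wooden jar compartment, 67.5 (x) x 50 (y) mm, beside the green one; axes as the tray's bay.
- tray2_bay (a point): centre of the floor, 4 mm above the counter, of the long bay, 140 (x) x 72 (y) mm, of a wooden tray fixed to the counter (outside 150 x 137 mm; walls 5 mm thick, tops 18 mm above the counter). Two boxes of one colour fill it, one turned half round from the other, 4 mm spare each side and between; mixed colours do not fit. The two jar compartments lie along its -y side.
- tray2_green (a point): centre of the floor (4 mm above the counter) of this tray's green-floored jar compartment, 67.5 (x) x 50 (y) mm; axes as the tray's bay.
- tray2_plain (a point): centre of the floor (4 mm above the counter) of this tray's plain wooden jar compartment, 67.5 (x) x 50 (y) mm, beside the green one; axes as the tray's bay.
- shaker: bystander: white ceramic shaker, 36 mm in diameter, 72 mm tall, on the counter; origin at its underside
- mug_navy: bystander: navy mug, 82 mm in diameter, 95 mm tall; origin at its underside
- mug_white: bystander: white mug, 82 mm in diameter, 90 mm tall; origin at its underside
- sauce: bystander: sauce bottle, 54 mm in diameter, 130 mm tall; origin at its underside
Things that resemble listed ones, but are neither listed nor needed, are in the scene too. Leave any purple look-alike of the part that bears jar4_centre alone.

How it is judged:
By the outcome, as a careful person would: the job done as asked, in the order asked, and still so for the second after the job is handed in, with the robot touching nothing.
Of jar1, jar2, jar3, jar4 only 2 to 4 are there at a start; the rules pass over those that are not, and their reading is None.
Of cup1, cup2 only 1 to 2 are there at a start; the rules pass over those that are not, and their reading is None.
At some moment in a run one of blue1, blue2, orange1, orange2, jar1, jar2, jar3, jar4, cup1, cup2 may be knocked a few centimetres aside while the robot is not near it.
Once in a run the grip may slacken for a moment while it holds something.
It also fails if it takes over 210 s, if anything falls off the work surface, if the arm or the gripper's body presses on something with over 40 N, if the wrist force passes 120 N, or if a joint passes its speed limit or range.

ROBOT

A 6-joint arm with a two-finger parallel gripper is mounted at the origin on the work surface. World frame = base frame: x ahead of the robot, y to its left, z up, the work surface at z = 0. Lengths are in m, angles in rad, forces in N, time in s.
With the tool pointing down it reaches from about 0.375 to 0.9 m from the base axis. Payload 3.1 kg.
Tool frame: the origin (TCP) lies midway between the tips of the shut fingers; the grasp point (between the pads) lies 19 mm behind it; z points along the fingers, x is the direction in which the jaws open and shut, and the axes are right-handed (so a half turn about z gives the same grasp; the last joint's range is limited). The gripper opens to 85 mm and grips with 20 to 120 N. Pads are 22 mm wide; open, the fingers measure 114 mm over their backs; the gripper's body (76 mm by 85 mm) begins 54 mm behind the grasp point. The pads swing forward as they close: fully open they stand 13 mm farther back than shut.
Start: joints at [-1.425, 0.527, 1.433, -0, 1.181, -0.178], TCP at [0.199, -0.592, 0.231] pointing down, gripper open.
Joint ranges: [-3.08, 3.08], [-0.75, 2.2], [0.22, 2.44], [-1.43, 4.57], [0, 2.65], [-2.85, 2.85]. Speed limits (rad/s): [2.79, 2.79, 3.14, 3.14, 3.14, 3.14].

INTERFACE

Orientations are given as a unit quaternion [x, y, z, w].
In Python, from station import * gives the robot as it stands.
- The arm moves only by the tool servo_tool, never from a script. Its argument "targets" is a list of rows, each a list of 6 numbers: the shift along the tool's x, y, z in mm, then the turn, a rotation vector about the tool's x, y, z in degrees. A call has 1 to 10 rows; each row is the pose to reach, as a shift and turn from the pose commanded when the call began, along the tool's axes at that moment; what a row does not reach only later rows make up. A row lasts 1/8 s, in which the tool goes at most 62.5 mm and 10.7 degrees, less where a joint would pass 70% of its speed; a pose out of reach is approached as far as the arm can. A call with a gripper value outside its range is refused whole. "gripper" is the finger opening in mm, from 0 to 85.4, set as the call begins (left out, the last holds). The fingers move at their own pace and stop on an object; "newtons" is the grip in N (left out, the last holds). Time passes only in rows, so rows that repeat a pose let the fingers close. It gives the time, the measured TCP pose, the force and the opening at its end, in the units of the state.
- sense(): the state, without advancing time (a new reading comes with each control period).
- snapshot(name): name is "scene" or "top" or "wrist"; returns a dict with "color" (480x640x3 uint8, red, green, blue), "vfov" (degrees; the focal length in pixels is half the picture's height over the tangent of half this angle, whatever the lens; pixels are square), "cx", "cy" (the principal point, pixels), "R" (3x3) and "t" (3): a world point X has camera coordinates R X + t. Camera axes: x right, y down, z forward; pixel columns grow to the right and rows downward; lengths in m; the calibration is good to about 2 mm. A picture is of the moment at which its call begins. There is no depth.
- sign_off(): hands the job in, once; it reports no verdict.
The state is a dict: "t": time; "q": joint angles; "qd": joint speeds; "tau": joint torques, N m; "tcp_pos": TCP position; "tool_rot": TCP orientation; "force": force on the tool from outside, world axes, zero at the start; "ft_torque": the same for the moment, N m; "finger_gap": opening from 0.0 (shut) to 1.0 (fully open).
Only numpy, scipy, OpenCV 4.12 (cv2) and the standard library are available. Lean on these libraries where they do the work, as an engineer would, in place of code of your own. Each camera call takes 0.05 s, during which the arm holds its last target. There are 200 camera calls.

## Working session

There is one attempt and no reset: what is moved stays moved. The work goes in short steps, Python scripts to look and compute and a tool call to move; the robot and the scene stay as the last step left them, time stands still between calls to the robot, and variables do not carry over. Pictures are saved under pics/ and viewed, about 12 in all and at most 16, crops included, and the job is handed in when it is done.

Besides the shell and the picture viewer there is one more tool, called in YAML: its name, and indented under it one key for each argument. servo_tool: Moves the arm, as the interface text tells. Its arguments: {"type":"object","properties":{"targets":{"type":"array","items":{"type":"array","items":{"type":"number"}}},"gripper":{"type":"number"},"newtons":{"type":"number"}},"required":["targets"]}

```bash
ls; mkdir -p pics; cat > h.py <<'E'
from station import *
import numpy as np, cv2
from scipy.spatial.transform import Rotation as Ro
def ray(s,u,v):
    f=s["color"].shape[0]/2/np.tan(np.radians(s["vfov"])/2)
    d=np.array([(u-s["cx"])/f,(v-s["cy"])/f,1.]); R=np.array(s["R"]); t=np.array(s["t"])
    return -R.T@t, R.T@d
def onz(s,u,v,z):
    c,d=ray(s,u,v); return c+d*(z-c[2])/d[2]
def proj(s,X):
    f=s["color"].shape[0]/2/np.tan(np.radians(s["vfov"])/2)
    p=np.array(s["R"])@np.array(X)+np.array(s["t"]); return s["cx"]+f*p[0]/p[2], s["cy"]+f*p[1]/p[2]
def save(s,n): cv2.imwrite("pics/"+n+".png",s["color"][:,:,::-1])
E
python3 - <<'E'
from h import *
for n in("top","scene"):
    s=snapshot(n); save(s,n+"0"); print(n,s["vfov"],s["cx"],s["cy"],np.round(s["R"],3).tolist(),np.round(-np.array(s["R"]).T@s["t"],3))
    import pickle; pickle.dump(s,open(n+".pkl","wb"))
print(sense())
E
```

```text
pics
top 43.06207297248413 308.43964866821597 249.24573035619522 [[-0.023, -1.0, 0.004], [-0.998, 0.023, -0.05], [0.05, -0.005, -0.999]] [ 0.465 -0.005  1.928]
scene 49.030444027554154 311.6753129647363 235.1404413979552 [[-0.319, 0.948, -0.007], [0.779, 0.258, -0.571], [-0.54, -0.188, -0.821]] [1.237 0.217 1.057]
{'t': 0.1, 'q': array([-1.42547552e+00,  5.28442479e-01,  1.43374362e+00, -2.62599618e-05,
        1.18139613e+00, -1.78506368e-01]), 'qd': array([ 1.01657124e-03, -8.72984264e-05, -3.40894483e-03, -8.74904001e-04,
        4.94664860e-04, -1.63501453e-03]), 'tau': array([-3.79651347e-04, -4.43304062e+01, -1.78587037e+01, -1.78206860e-04,
        3.87657652e-03, -1.63696427e-05]), 'tcp_pos': array([ 0.19879785, -0.59187699,  0.23039862]), 'tool_rot': array([ 8.11851374e-01, -5.83863304e-01, -7.00379195e-04, -7.06552408e-04]), 'force': array([ 0.02280341,  0.74757612, -0.09100415]), 'ft_torque': array([ 0.01036664, -0.03280706, -0.04794381]), 'finger_gap': 1.0084667967453176}
```

View pics/top0.png

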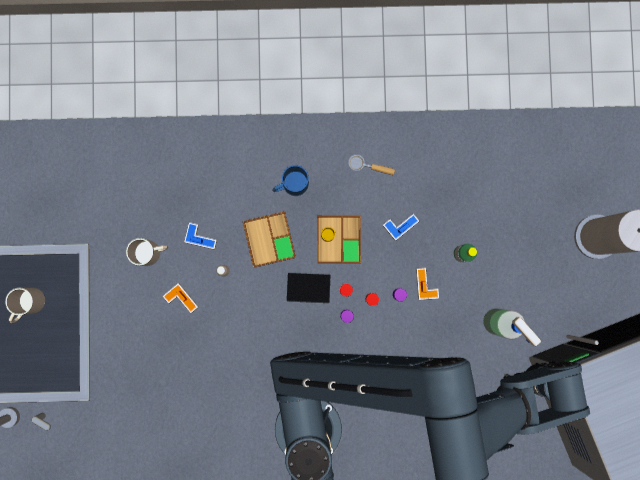

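View pics/scene0.png

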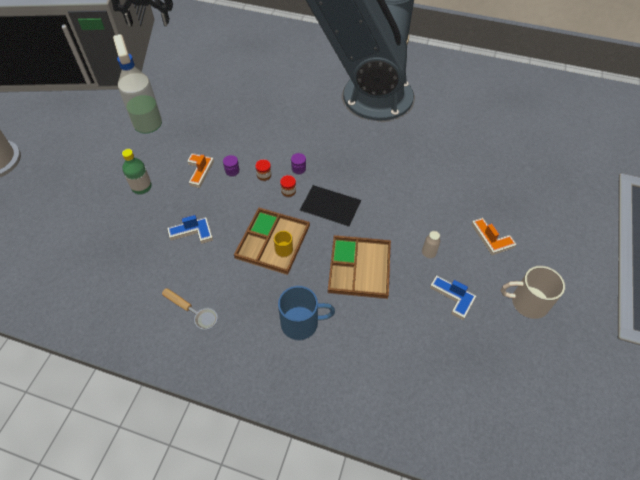

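```bash
cat >> h.py <<'E'
def hsv(s): return cv2.cvtColor(s["color"],cv2.COLOR_RGB2HSV)
RNG=dict(red=[((0,150,100),(6,255,255)),((174,150,100),(180,255,255))],orange=[((8,150,120),(18,255,255))],yellow=[((20,170,90),(28,255,255))],
 green=[((55,120,60),(75,255,255))],blue=[((100,150,150),(115,255,255))],purple=[((130,100,50),(155,255,255))],black=[((0,0,0),(180,255,25))])
def mask(s,c):
    h=hsv(s); return sum(cv2.inRange(h,a,b) for a,b in RNG[c])
def blobs(s,c,amin=20):
    n,l,st,ce=cv2.connectedComponentsWithStats(mask(s,c))
    return [(st[i,4],ce[i],l==i) for i in range(1,n) if st[i,4]>=amin]
E
python3 - <<'E'
from h import *
import pickle
top=pickle.load(open("top.pkl","rb")); sc=pickle.load(open("scene.pkl","rb"))
Z=dict(red=.044,orange=.02,yellow=.04,green=.004,blue=.02,purple=.044,black=.003)
for n,s in(("top",top),("scene",sc)):
    for c in Z:
        for a,ce,m in blobs(s,c,15):
            if c=="black" and a>3000: continue
            X=onz(s,*ce,Z[c])
            if np.hypot(X[0],X[1])<1.1: print(n,c,a,np.round(ce),np.round(X,3))
a=top["color"][160:340,140:500,::-1]; cv2.imwrite("pics/topc.png",cv2.resize(a,None,fx=2.2,fy=2.2,interpolation=cv2.INTER_CUBIC))
R=Ro.from_quat(sense()["tool_rot"]).as_matrix(); print(np.round(R,3)); s=snapshot("wrist"); save(s,"w0");print(s["vfov"],s["cx"],s["cy"]);C=-np.array(s["R"]).T@s["t"]; print(C, R.T@(C-sense()["tcp_pos"]), np.round(R.T@np.array(s["R"]).T,3))
E
```

```text
top red 129 [346. 290.] [ 0.432 -0.127  0.044]
top red 133 [372. 299.] [ 0.401 -0.208  0.044]
top orange 109 [277. 230.] [0.623 0.082 0.02 ]
top orange 83 [344. 232.] [ 0.611 -0.127  0.02 ]
top orange 29 [356. 219.] [ 0.652 -0.166  0.02 ]
top orange 45 [318. 239.] [ 0.592 -0.045  0.02 ]
top orange 27 [246. 233.] [0.617 0.181 0.02 ]
top orange 236 [425. 286.] [ 0.437 -0.376  0.02 ]
top orange 248 [180. 297.] [0.421 0.39  0.02 ]
top yellow 162 [328. 234.] [ 0.607 -0.075  0.04 ]
top green 303 [283. 247.] [0.569 0.065 0.004]
top green 294 [350. 251.] [ 0.554 -0.148  0.004]
top green 138 [465. 252.] [ 0.54  -0.511  0.004]
top green 44 [579. 357.] [ 0.201 -0.857  0.004]
top blue 349 [294. 181.] [0.776 0.024 0.02 ]
top blue 235 [400. 227.] [ 0.625 -0.305  0.02 ]
top blue 238 [197. 237.] [0.607 0.334 0.02 ]
top blue 18 [517. 330.] [ 0.294 -0.659  0.02 ]
top purple 144 [400. 294.] [ 0.414 -0.293  0.044]
top purple 139 [347. 316.] [ 0.351 -0.127  0.044]
top black 952 [308. 287.] [ 0.441 -0.01   0.003]
top black 1176 [612. 335.] [ 0.27  -0.965  0.003]
top black 613 [561. 355.] [ 0.21  -0.8    0
[... 1190 characters left out ...]
44. 251.] [0.564 0.064 0.004]
scene blue 45 [188. 218.] [ 0.603 -0.326  0.02 ]
scene blue 131 [202. 228.] [ 0.618 -0.279  0.02 ]
scene blue 86 [178. 229.] [ 0.641 -0.335  0.02 ]
scene blue 296 [456. 296.] [0.61  0.336 0.02 ]
scene blue 60 [460. 285.] [0.58  0.338 0.02 ]
scene purple 249 [298. 163.] [ 0.365 -0.121  0.044]
scene purple 252 [231. 165.] [ 0.427 -0.285  0.044]
scene black 19 [75. 42.] [ 0.055 -1.011  0.003]
[[ 0.318 -0.948 -0.   ]
 [-0.948 -0.318  0.002]
 [-0.002 -0.    -1.   ]]
60.88618020783795 327.48614208904263 242.83294065140015
[ 0.26029625 -0.57042764  0.37359475] [-0.00111325 -0.0652134  -0.14305074] [[ 1.     0.001 -0.   ]
 [-0.001  0.966  0.26 ]
 [ 0.    -0.26   0.966]]
```

View pics/topc.png

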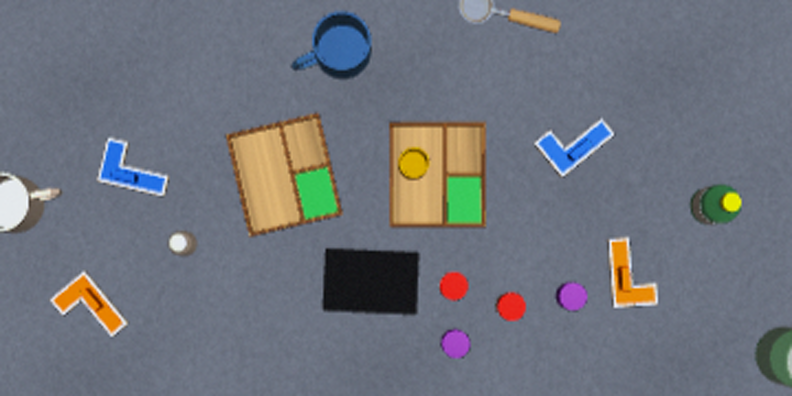

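```bash
cat >> h.py <<'E'
def plan(x,y,z,yaw):
    "world mm, deg -> tool-axes row; picks yaw as given (mod 180 alternatives printed)"
    st=sense(); R=Ro.from_quat(st["tool_rot"]); p=np.array([x,y,z])/1000
    d=R.inv().apply(p-st["tcp_pos"])*1000
    w=np.radians(yaw); T=Ro.from_matrix(np.array([[np.cos(w),np.sin(w),0],[np.sin(w),-np.cos(w),0],[0,0,-1]]))
    r=np.degrees((R.inv()*T).as_rotvec())
    q6=np.degrees(np.arctan2(y,x))-yaw; q6=(q6+180)%360-180
    n=max(np.linalg.norm(d)/62.5,np.linalg.norm(r)/10.7)
    print("row",np.round(d,1),np.round(r,1),"rows>=%.1f"%n,"q6 end %.0f now %.0f"%(q6,np.degrees(st["q"][5])),"t %.1f"%st["t"])
def state():
    st=sense(); R=Ro.from_quat(st["tool_rot"]).as_matrix()
    print("tcp",np.round(np.array(st["tcp_pos"])*1000,1),"yaw %.1f"%np.degrees(np.arctan2(R[1,0],R[0,0])),"tilt",np.round(R[2],3),"gap %.1f"%(st["finger_gap"]*85),"F",np.round(st["force"],1),"t %.1f"%st["t"])
E
python3 -c "
from h import *
plan(560,-20,330,-90)"
```

```text
row [-427.5 -524.5  -98.6] [-0.   0.1 18.6] rows>=10.9 q6 end 88 now -10 t 0.1
```

servo_tool:
  targets:
    - [-100, -130, -98, 0, 0, 5]
    - [-428, -525, -98, 0, 0, 18.6]
    - [-428, -525, -98, 0, 0, 18.6]
    - [-428, -525, -98, 0, 0, 18.6]
    - [-428, -525, -98, 0, 0, 18.6]
    - [-428, -525, -98, 0, 0, 18.6]
    - [-428, -525, -98, 0, 0, 18.6]
    - [-428, -525, -98, 0, 0, 18.6]
    - [-428, -525, -98, 0, 0, 18.6]
    - [-428, -525, -98, 0, 0, 18.6]

```text
t: 1.4
tcp_pos: [0.5269, -0.0723, 0.3227]
tool_rot: [-0.707, 0.707, -0.0, -0.0]
force: [0.6, -0.6, 0.1]
finger_gap: 0.999
```

servo_tool:
  targets:
    - [0, 0, 0, 0, 0, 0]
    - [0, 0, 0, 0, 0, 0]

```text
t: 1.65
tcp_pos: [0.5257, -0.0741, 0.3221]
tool_rot: [0.707, -0.707, -0.0, 0.001]
force: [-0.3, -1.6, 0.5]
finger_gap: 1.003
```

```bash
python3 - <<'E'
from h import *
import pickle
state(); s=snapshot("wrist"); save(s,"w1"); pickle.dump(s,open("w1.pkl","wb"))
E
```

```text
tcp [525.7 -74.1 322.1] yaw -90.0 tilt [ 0.     0.001 -1.   ] gap 85.3 F [-0.3 -1.6  0.5] t 1.6
```

View pics/w1.png

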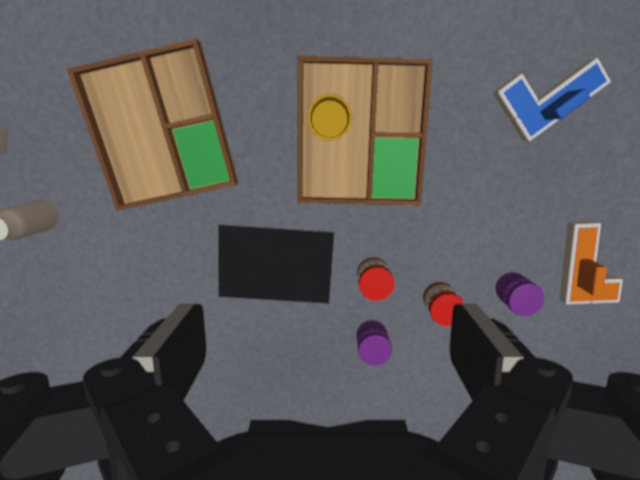

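```bash
cat >> h.py <<'E'
def tray(s,near):
    "outer silhouette of tray at wall-top z=18 (camera above it) -> bay, green, plain, yaw; near=world xy guess of green"
    h=hsv(s); m=((h[...,1]>85)&(h[...,2]>30)&((h[...,0]<32)|((h[...,0]>50)&(h[...,0]<78)))).astype(np.uint8)*255
    u,v=map(int,proj(s,[near[0]/1000,near[1]/1000,.004]))
    n,l=cv2.connectedComponents(m); mm=(l==l[v,u]).astype(np.uint8)
    c=max(cv2.findContours(mm,0,cv2.CHAIN_APPROX_NONE)[0],key=cv2.contourArea)[:,0]
    W=np.array([onz(s,a+0.0,b+0.0,.018)[:2]*1000 for a,b in c],np.float32)
    ce,sz,ang=cv2.minAreaRect(W); print("rect",np.round(ce,1),np.round(sz,1),round(ang,1),"(150x137)")
    # refine: fit each side with points near it
    box=cv2.boxPoints((ce,sz,ang)); lines=[]
    for i in range(4):
        a,b=box[i],box[(i+1)%4]; d=(b-a)/np.linalg.norm(b-a); nrm=np.array([-d[1],d[0]]); t=(W-a)@d; o=(W-a)@nrm
        k=(abs(o)<6)&(t>12)&(t<np.linalg.norm(b-a)-12)
        vx,vy,x0,y0=cv2.fitLine(W[k],cv2.DIST_HUBER,0,.01,.01).ravel(); lines.append((np.array([vx,vy]),np.array([x0,y0])))
    P=[]
    for i in range(4):
        (d1,p1),(d2,p2)=lines[i],lines[(i+1)%4]; P.append(p1+d1*np.linalg.solve(np.c_[d1,-d2],p2-p1)[0])
    P=np.array(P); C=P.mean(0); L=[np.linalg.norm(P[i]-P[i-1]) for i in range(4)]
    i=int(np.argmax([L[0]+L[2],L[1]+L[3]])); dx=(P[i]-P[i-1])/L[i]+(P[i-2]-P[i-3])/-L[i-2]; dx/=np.linalg.norm(dx)
    if dx[0]<0: dx=-dx
    dy=np.array([-dx[1],dx[0]]); print("fit C",np.round(C,1),"sides",np.round(L,1),"yaw %.2f"%np.degrees(np.arctan2(dx[1],dx[0])))
    bay=C+dy*27.5; pc=[C-dy*38.5+k*dx*36.25 for k in(-1,1)]
    for a,p,z in(("bay",bay,4),("c-",pc[0],4),("c+",pc[1],4)):
        u,v=map(int,proj(s,[p[0]/1000,p[1]/1000,.004])); print(a,np.round(p,1),"hsv",h[v,u])
E
python3 - <<'E'
from h import *
import pickle
s=pickle.load(open("w1.pkl","rb"))
print("cam",np.round(-np.array(s["R"]).T@s["t"],3))
tray(s,(552,-149)); tray(s,(566,64))
for a,ce,m in blobs(s,"yellow",100): print("cup",a,ce,onz(s,*ce,.03))
for a,ce,m in blobs(s,"red",100): print("jar",a,ce,onz(s,*ce,.044))
for a,ce,m in blobs(s,"black",1000): print("mat",a,ce,onz(s,*ce,.003))
E
```

```text
cam [ 0.591 -0.073  0.465]
rect [ 589.2 -109.9] [135.7 148.8] 88.8 (150x137)
fit C [ 589.2 -109.7] sides [148.  135.2 147.6 134.7] yaw -1.14
bay [589.7 -82.2] hsv [ 23 201 176]
c- [ 552.2 -147.5] hsv [ 66 143 159]
c+ [ 624.6 -148.9] hsv [ 17 103 166]
rect [594.4 108.1] [148.8 139.5] 12.1 (150x137)
fit C [594.4 108.2] sides [138.2 147.9 138.6 147.6] yaw 12.06
bay [588.7 135. ] hsv [ 17 103 173]
c- [567.   62.9] hsv [ 66 152 149]
c+ [637.9  78.1] hsv [ 17 104 166]
cup 1538 [329.26592978 117.16905072] [ 0.60540769 -0.07520094  0.03      ]
jar 943 [376.2290562  283.01908802] [ 0.43085945 -0.12702975  0.044     ]
jar 699 [444.21888412 308.04864092] [ 0.40114236 -0.20393355  0.044     ]
mat 29611 [328.13538888 420.80470096] [ 0.22023196 -0.07457271  0.003     ]
mat 2873 [ 32.74660633 405.42359903] [0.24383733 0.31353699 0.003     ]
mat 2098 [612.1491897  400.00333651] [ 0.25237615 -0.44650624  0.003     ]
```

```bash
python3 - <<'E'
from h import *
import pickle
s=pickle.load(open("w1.pkl","rb")); print("mat",onz(s,275,264.5,.003),[np.round(onz(s,*c,.003)[:2],3) for c in((219,225),(334,233),(329,303),(218,297))])
plan(605,-75,90,-90); plan(605,-75,18,-90)
E
```

```text
mat [ 0.43867142 -0.01110303  0.003     ] [array([0.487, 0.052]), array([ 0.477, -0.081]), array([ 0.389, -0.075]), array([0.397, 0.06 ])]
row [  0.  -79.9 231.9] [ 0.1 -0.  -0.1] rows>=3.9 q6 end 83 now 70 t 1.7
row [  0.  -80.  303.9] [ 0.1 -0.  -0.1] rows>=5.0 q6 end 83 now 70 t 1.7
```

servo_tool:
  targets:
    - [0, -80, 100, 0, 0, 0]
    - [0, -80, 160, 0, 0, 0]
    - [0, -80, 220, 0, 0, 0]
    - [0, -80, 265, 0, 0, 0]
    - [0, -80, 290, 0, 0, 0]
    - [0, -80, 304, 0, 0, 0]
    - [0, -80, 304, 0, 0, 0]
  gripper: 70
  newtons: 40

```text
t: 2.58
tcp_pos: [0.6057, -0.0755, 0.0185]
tool_rot: [-0.706, 0.708, 0.001, -0.0]
force: [0.5, 0.1, 0.3]
finger_gap: 0.822
```

servo_tool:
  targets:
    - [0, 0, 0, 0, 0, 0]
    - [0, 0, 0, 0, 0, 0]
    - [0, 0, 0, 0, 0, 0]
    - [0, 0, 0, 0, 0, 0]
    - [0, 0, 0, 0, 0, 0]
  gripper: 30

```text
t: 3.2
tcp_pos: [0.6082, -0.075, 0.0216]
tool_rot: [-0.707, 0.707, -0.003, 0.001]
force: [0.0, -0.7, 7.4]
finger_gap: 0.498
```

servo_tool:
  targets:
    - [0, 0, -15, 0, 0, 0]
    - [0, 0, -40, 0, 0, 0]
    - [0, 0, -90, 0, 0, 0]
    - [0, 0, -100, 0, 0, 0]
    - [0, 0, -100, 0, 0, 0]

```text
t: 3.82
tcp_pos: [0.6065, -0.0742, 0.1199]
tool_rot: [-0.707, 0.707, -0.001, 0.001]
force: [0.5, -0.0, -1.4]
finger_gap: 0.496
```

```bash
python3 - <<'E'
from h import *
state(); s=snapshot("wrist"); save(s,"w2"); t=snapshot("scene")
a=t["color"][120:330,180:460,::-1]; b=cv2.resize(s["color"][:,:,::-1],(400,300)); cv2.imwrite("pics/c2.png",np.hstack([cv2.resize(a,(400,300)),b]))
E
```

```text
tcp [606.5 -74.2 119.9] yaw -90.0 tilt [ 0.001 -0.002 -1.   ] gap 42.1 F [ 0.5 -0.  -1.4] t 3.8
```

View pics/c2.png

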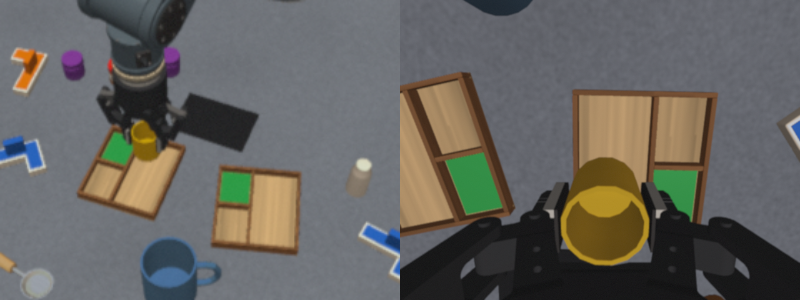

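```bash
python3 -c "
from h import *
plan(438,-11,100,-90);plan(438,-11,18,-90)"
```

```text
row [-62.7 167.1  18.1] [ 0.1  0.  -0. ] rows>=2.9 q6 end 89 now 73 t 3.9
row [-62.7 167.  100.1] [ 0.1  0.  -0. ] rows>=3.3 q6 end 89 now 73 t 3.9
```

servo_tool:
  targets:
    - [-30, 80, 10, 0, 0, 0]
    - [-50, 135, 15, 0, 0, 0]
    - [-63, 167, 20, 0, 0, 0]
    - [-63, 167, 50, 0, 0, 0]
    - [-63, 167, 75, 0, 0, 0]
    - [-63, 167, 88, 0, 0, 0]
    - [-63, 167, 95, 0, 0, 0]
    - [-63, 167, 99, 0, 0, 0]
    - [-63, 167, 99, 0, 0, 0]

```text
t: 5.05
tcp_pos: [0.4389, -0.0111, 0.0206]
tool_rot: [-0.707, 0.707, -0.0, 0.0]
force: [-2.4, -0.9, 7.4]
finger_gap: 0.502
```

servo_tool:
  targets:
    - [0, 0, 0, 0, 0, 0]
    - [0, 0, 0, 0, 0, 0]
    - [0, 0, 0, 0, 0, 0]
    - [0, 0, -15, 0, 0, 0]
    - [0, 0, -70, 0, 0, 0]
    - [0, 0, -130, 0, 0, 0]
    - [0, -50, -190, 0, 0, 0]
    - [0, -112, -230, 0, 0, 0]
    - [0, -112, -230, 0, 0, 0]
    - [0, -112, -230, 0, 0, 0]
  gripper: 70

```text
t: 6.3
tcp_pos: [0.553, -0.0114, 0.2505]
tool_rot: [-0.707, 0.707, -0.002, 0.001]
force: [0.1, -0.2, 0.1]
finger_gap: 0.822
```

```bash
python3 - <<'E'
from h import *
state(); s=snapshot("wrist"); save(s,"w3"); t=snapshot("scene")
for n,q in(("w",s),("s",t)):
    for a,ce,m in blobs(q,"yellow",100): print(n,"cup",a,np.round(ce),np.round(onz(q,*ce,.035),3))
tray(s,(566,64)); tray(s,(552,-149))
# box candidates in scene/top
for n in("top","scene"):
    q=snapshot(n)
    for c in("blue","orange"):
        m=cv2.morphologyEx(mask(q,c),cv2.MORPH_CLOSE,np.ones((3,3),np.uint8))
        k,l,st,ce=cv2.connectedComponentsWithStats(m)
        for i in range(1,k):
            X=onz(q,*ce[i],.018)
            if st[i,4]>120 and abs(X[1])>.2 and X[0]>.35 : print(n,c,st[i,4],np.round(X*1000))
E
```

```text
tcp [553.  -11.4 250.5] yaw -90.0 tilt [ 0.001 -0.004 -1.   ] gap 69.9 F [ 0.1 -0.2  0.1] t 6.3
w cup 2344 [327. 329.] [ 0.436 -0.011  0.035]
s cup 380 [331. 198.] [ 0.442 -0.009  0.035]
rect [594.4 109. ] [149.1 138. ] 12.0 (150x137)
fit C [594.4 109. ] sides [136.9 148.1 137.2 147.9] yaw 12.06
bay [588.7 135.9] hsv [ 17 105 175]
c- [567.   63.8] hsv [ 66 153 150]
c+ [637.9  78.9] hsv [ 17 105 168]
rect [ 589.3 -109.2] [137. 149.] 88.8 (150x137)
fit C [ 589.4 -109.2] sides [148.2 136.2 147.9 135.9] yaw -1.21
bay [590.  -81.7] hsv [ 17 103 180]
c- [ 552.4 -146.9] hsv [ 66 145 156]
c+ [ 624.8 -148.4] hsv [ 17 104 166]
top blue 244 [ 625. -305.   18.]
top blue 248 [606. 334.  18.]
top orange 254 [ 437. -376.   18.]
top orange 257 [421. 390.  18.]
scene blue 133 [ 617. -281.   18.]
scene blue 302 [609. 336.  18.]
scene orange 239 [ 436. -376.   18.]
scene orange 387 [417. 392.  18.]
```

```bash
cat >> h.py <<'E'
def box(s,c,near):
    h=hsv(s); col=mask(s,c)>0; wh=(h[...,2]>165)&(h[...,1]<60)
    u,v=proj(s,[near[0]/1000,near[1]/1000,.018])
    m=cv2.morphologyEx((col|wh).astype(np.uint8),cv2.MORPH_CLOSE,np.ones((5,5),np.uint8))
    n,l,st,ce=cv2.connectedComponentsWithStats(m)
    i=min((i for i in range(1,n) if st[i,4]>600),key=lambda i:np.hypot(*(ce[i]-(u,v))))
    cn=max(cv2.findContours((l==i).astype(np.uint8),0,cv2.CHAIN_APPROX_NONE)[0],key=cv2.contourArea)[:,0]
    W=np.array([onz(s,a,b,.016)[:2]*1000 for a,b in cn],np.float32)
    C,sz,ang=cv2.minAreaRect(W); a=np.radians(ang if sz[0]>sz[1] else ang+90)
    ys,xs=np.nonzero(l==i); g=np.mean([onz(s,x,y,.016)[:2]*1000 for x,y in zip(xs[::5],ys[::5])],0)
    dx=np.array([np.cos(a),np.sin(a)])
    if (g-C)@dx>0: dx=-dx
    dy=np.array([-dx[1],dx[0]]); sg=1 if c=="blue" else -1
    print(c,"area %.0f px"%st[i,4],"sides",np.round(sorted(sz),1),"(64x98) centroid in rect frame",np.round([(g-C)@dx,(g-C)@dy],1),"expect ~(-9,%d)"%(-8*sg))
    G=C-8.5*dx-17*sg*dy; print("grip",np.round(G,1),"yaw %.1f"%np.degrees(np.arctan2(dx[1],dx[0])), "pix",np.round(proj(s,[*G/1000,.048])))
E
python3 -c "
from h import *
plan(541,334,230,-90)"
```

```text
row [-344.8    8.    18.2] [ 0.3  0.1 -0.1] rows>=5.5 q6 end 122 now 77 t 6.5
```

servo_tool:
  targets:
    - [-345, 8, 0, 0, 0, 0]
    - [-345, 8, 10, 0, 0, 0]
    - [-345, 8, 18, 0, 0, 0]
    - [-345, 8, 18, 0, 0, 0]
    - [-345, 8, 18, 0, 0, 0]
    - [-345, 8, 18, 0, 0, 0]
    - [-345, 8, 18, 0, 0, 0]
    - [-345, 8, 18, 0, 0, 0]

```text
t: 7.5
tcp_pos: [0.5425, 0.3326, 0.2305]
tool_rot: [-0.707, 0.707, 0.0, -0.001]
force: [-0.6, -0.3, -0.4]
finger_gap: 0.822
```

```bash
python3 - <<'E'
from h import *
state(); s=snapshot("wrist"); save(s,"w4"); box(s,"blue",(606,334)); print(np.round(-np.array(s["R"]).T@s["t"],3))
E
```

```text
tcp [542.5 332.6 230.5] yaw -90.1 tilt [ 0.002  0.002 -1.   ] gap 69.9 F [-0.6 -0.3 -0.4] t 7.5
blue area 5329 px sides [62.3 96.5] (64x98) centroid in rect frame [-9.8 -8.1] expect ~(-9,-8)
grip [596.1 335. ] yaw -104.5 pix [325. 147.]
[0.608 0.334 0.374]
```

View pics/w4.png

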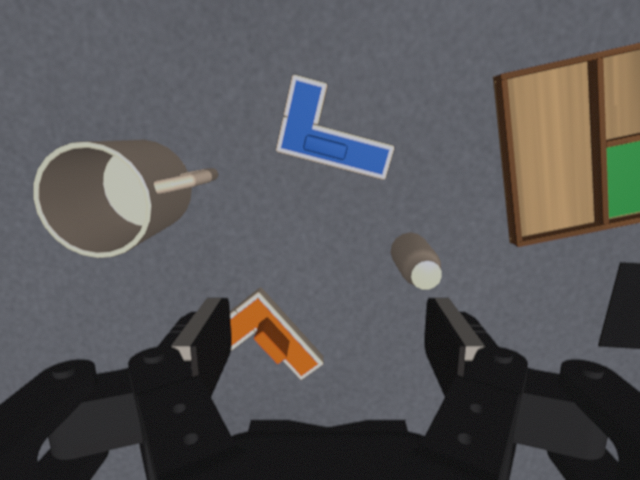

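```bash
python3 -c "
from h import *
plan(596,335,80,-14.5);plan(596,335,20,-14.5)"
```

```text
row [ -3.  -53.3 150.8] [  0.1   0.  -75.6] rows>=7.1 q6 end 44 now 112 t 7.5
row [ -3.  -53.4 210.8] [  0.1   0.  -75.6] rows>=7.1 q6 end 44 now 112 t 7.5
```

servo_tool:
  targets:
    - [-3, -53, 60, 0, 0, -75.6]
    - [-3, -53, 100, 0, 0, -75.6]
    - [-3, -53, 130, 0, 0, -75.6]
    - [-3, -53, 130, 0, 0, -75.6]
    - [-3, -53, 130, 0, 0, -75.6]
    - [-3, -53, 130, 0, 0, -75.6]
    - [-3, -53, 130, 0, 0, -75.6]
    - [-3, -53, 150, 0, 0, -75.6]
    - [-3, -53, 190, 0, 0, -75.6]
    - [-3, -53, 211, 0, 0, -75.6]
  gripper: 42
  newtons: 60

```text
t: 8.8
tcp_pos: [0.5947, 0.335, 0.0172]
tool_rot: [0.992, -0.128, -0.002, 0.001]
force: [0.3, -0.2, 0.4]
finger_gap: 0.488
```

```bash
python3 -c "
from h import *
state();plan(596,335,20,-14.5)"
```

```text
tcp [594.7 335.   17.2] yaw -14.7 tilt [-0.004  0.003 -1.   ] gap 41.5 F [ 0.3 -0.2  0.4] t 8.8
row [ 1.2 -0.3 -2.8] [ 0.2  0.2 -0.2] rows>=0.0 q6 end 44 now 35 t 8.8
```

servo_tool:
  targets:
    - [0, 0, -2, 0, 0, 0]
    - [0, 0, -2, 0, 0, 0]
    - [0, 0, -2, 0, 0, 0]
    - [0, 0, -2, 0, 0, 0]
    - [0, 0, -2, 0, 0, 0]
  gripper: 0

```text
t: 9.43
tcp_pos: [0.5967, 0.3369, 0.0231]
tool_rot: [0.992, -0.126, 0.0, -0.0]
force: [-0.9, -0.4, -0.4]
finger_gap: 0.122
```

servo_tool:
  targets:
    - [0, 0, -20, 0, 0, 0]
    - [0, 0, -50, 0, 0, 0]
    - [0, 0, -70, 0, 0, 0]
    - [0, 0, -70, 0, 0, 0]

```text
t: 9.93
tcp_pos: [0.5982, 0.3374, 0.0955]
tool_rot: [0.992, -0.126, 0.002, -0.001]
force: [-0.2, 0.0, -1.2]
finger_gap: 0.129
```

```bash
cat >> h.py <<'E'
T={1:((594.4,109.7),12.06),2:((589.3,-109.6),-1.2)}
def slot(t,c,half):
    "grip xy and box yaw for colour c in tray t, half 0/1"
    C,yw=T[t]; sg=1 if c=="blue" else -1; k=1 if half==0 else -1
    r=Ro.from_euler("z",yw,degrees=True).apply([-25.5*k,27.5-17*sg*k,0])[:2]
    return np.array(C)+r, yw+180*half
E
python3 -c "
from h import *
state()
p,y=slot(1,'blue',1); print(p,y)
plan(p[0],p[1],90,y+90-360);plan(p[0],p[1],26,y+90-360)"
```

```text
tcp [598.2 337.4  95.5] yaw -14.4 tilt [ 0.005 -0.003 -1.   ] gap 10.9 F [-0.2  0.  -1.2] t 9.9
[610.03955104 158.54572083] 192.06
row [ 56.1 170.3   5.3] [-0.3 -0.1 63.5] rows>=5.9 q6 end 93 now 35 t 9.9
row [ 55.8 170.5  69.3] [-0.3 -0.1 63.5] rows>=5.9 q6 end 93 now 35 t 9.9
```

servo_tool:
  targets:
    - [56, 170, 5, 0, 0, 63.5]
    - [56, 170, 5, 0, 0, 63.5]
    - [56, 170, 5, 0, 0, 63.5]
    - [56, 170, 5, 0, 0, 63.5]
    - [56, 170, 5, 0, 0, 63.5]
    - [56, 170, 5, 0, 0, 63.5]
    - [56, 170, 25, 0, 0, 63.5]
    - [56, 170, 35, 0, 0, 63.5]
    - [56, 170, 35, 0, 0, 63.5]
    - [56, 170, 35, 0, 0, 63.5]

```text
t: 11.18
tcp_pos: [0.6086, 0.1582, 0.0576]
tool_rot: [0.777, -0.629, 0.0, -0.0]
force: [0.1, -0.5, -0.7]
finger_gap: 0.125
```

```bash
python3 - <<'E'
from h import *
state(); s=snapshot("wrist"); save(s,"w5"); print(np.round(-np.array(s["R"]).T@s["t"],4))
st=sense(); R=Ro.from_quat(st["tool_rot"]).as_matrix(); C=-np.array(s["R"]).T@s["t"]; print(np.round(1000*R.T@(C-st["tcp_pos"]),1))
p,y=slot(1,"blue",1); plan(*p,26,y+90-360)
E
```

```text
tcp [608.6 158.2  57.6] yaw -77.9 tilt [ 0. -0. -1.] gap 10.6 F [ 0.1 -0.5 -0.7] t 11.2
[0.6719 0.1728 0.2008]
[  -1.   -65.  -142.8]
row [-0.1 -1.3 31.9] [-0. -0. -0.] rows>=0.5 q6 end 93 now 82 t 11.2
```

View pics/w5.png

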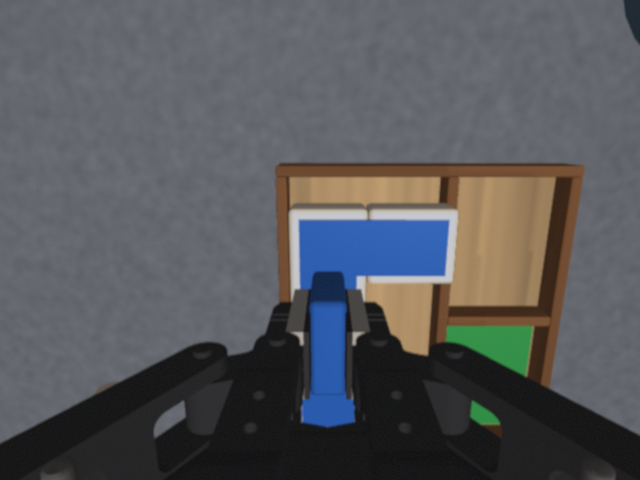

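```bash
python3 - <<'E'
from h import *
s=snapshot("wrist"); st=sense()
C,yw=T[1]; bay=np.array(C)+Ro.from_euler("z",yw,degrees=True).apply([0,27.5,0])[:2]
def bf(X): return np.round(Ro.from_euler("z",-yw,degrees=True).apply([*(X[:2]*1000-bay),0])[:2],1)
for zl in(.052,.055):
    print("box foot corners", zl,[bf(onz(s,*p,zl)) for p in((290,208),(457,208),(451,283))])
print("expect far edge x=66 y=32; foot tip y=-32, inner x=36")
print("walls z18",[bf(onz(s,*p,.018)) for p in((289,190),(350,176),(441,200),(440,290))],"expect y=36; x=70; y=-36 ;y=-36")
print("floor corners",[bf(onz(s,*p,.004)) for p in((528,326),)])
E
```

```text
box foot corners 0.052 [array([62.4, 31.8]), array([ 62.4, -29.9]), array([ 32.9, -30. ])]
box foot corners 0.055 [array([62.9, 31.5]), array([ 62.9, -29. ]), array([ 34. , -29.1])]
expect far edge x=66 y=32; foot tip y=-32, inner x=36
walls z18 [array([64.4, 35.2]), array([70.7,  7.9]), array([ 60. , -33.3]), array([ 16.5, -36. ])] expect y=36; x=70; y=-36 ;y=-36
floor corners [array([ -9.3, -88.1])]
```

servo_tool:
  targets:
    - [1, -3.3, 0, 0, 0, 0]
    - [1, -3.3, 8, 0, 0, 0]
    - [1, -3.3, 14, 0, 0, 0]
    - [1, -3.3, 19, 0, 0, 0]
    - [1, -3.3, 24, 0, 0, 0]
    - [1, -3.3, 28, 0, 0, 0]
    - [1, -3.3, 30, 0, 0, 0]
    - [1, -3.3, 30, 0, 0, 0]

```text
t: 12.28
tcp_pos: [0.6118, 0.1579, 0.0274]
tool_rot: [0.777, -0.629, -0.0, 0.0]
force: [0.6, 0.2, 0.2]
finger_gap: 0.13
```

servo_tool:
  targets:
    - [0, 0, 2, 0, 0, 0]
    - [0, 0, 3, 0, 0, 0]
    - [0, 0, 3, 0, 0, 0]

```text
t: 12.65
tcp_pos: [0.6121, 0.1579, 0.0266]
tool_rot: [0.777, -0.629, 0.0, -0.0]
force: [-1.9, -1.8, 8.9]
finger_gap: 0.128
```

servo_tool:
  targets:
    - [0, 0, 0, 0, 0, 0]
    - [0, 0, 0, 0, 0, 0]
    - [0, 0, -5, 0, 0, 0]
    - [0, 0, -60, 0, 0, 0]
    - [0, 0, -120, 0, 0, 0]
    - [0, 40, -180, 0, 0, 0]
    - [0, 40, -180, 0, 0, 0]
    - [0, 40, -180, 0, 0, 0]
  gripper: 34

```text
t: 13.65
tcp_pos: [0.5727, 0.1496, 0.205]
tool_rot: [0.777, -0.629, 0.0, -0.0]
force: [0.5, 0.5, -0.1]
finger_gap: 0.396
```

```bash
cat >> h.py <<'E'
def inbay(s,t,c,near):
    "grip of box seated in bay: report in bay frame (lid z 20 mm)"
    C,yw=T[t]; bay=np.array(C)+Ro.from_euler("z",yw,degrees=True).apply([0,27.5,0])[:2]
    m=mask(s,c); n,l,st,ce=cv2.connectedComponentsWithStats(cv2.morphologyEx(m,cv2.MORPH_CLOSE,np.ones((5,5),np.uint8)))
    for i in range(1,n):
        if st[i,4]<800: continue
        cn=cv2.findContours((l==i).astype(np.uint8),0,cv2.CHAIN_APPROX_NONE)[0][0][:,0]
        W=np.array([Ro.from_euler("z",-yw,degrees=True).apply([*(onz(s,a,b,.02)[:2]*1000-bay),0])[:2] for a,b in cn],np.float32)
        if np.abs(W.mean(0)).max()>80: continue
        r=cv2.minAreaRect(W); print(c,"in bay frame: x %.1f..%.1f y %.1f..%.1f"%(*np.percentile(W[:,0],[1,99]),*np.percentile(W[:,1],[1,99])),"rect",np.round(r[1],1),"ang %.1f"%r[2])
E
python3 - <<'E'
from h import *
state(); s=snapshot("wrist"); save(s,"w6"); inbay(s,1,"blue",0); tray(s,(566,64))
E
```

```text
tcp [572.7 149.6 205. ] yaw -77.9 tilt [ 0.    -0.001 -1.   ] gap 33.7 F [ 0.5  0.5 -0.1] t 13.7
blue in bay frame: x -27.7..59.6 y -27.1..26.9 rect [87.3 54.2] ang 0.0
rect [594.4 110.2] [148.6 136.1] 12.1 (150x137)
fit C [594.8 110.3] sides [135.1 147.7 135.5 147.7] yaw 12.06
bay [589.1 137.2] hsv [ 17  56 169]
c- [567.4  65.1] hsv [ 66 148 157]
c+ [638.3  80.2] hsv [ 17 105 170]
```

View pics/w6.png

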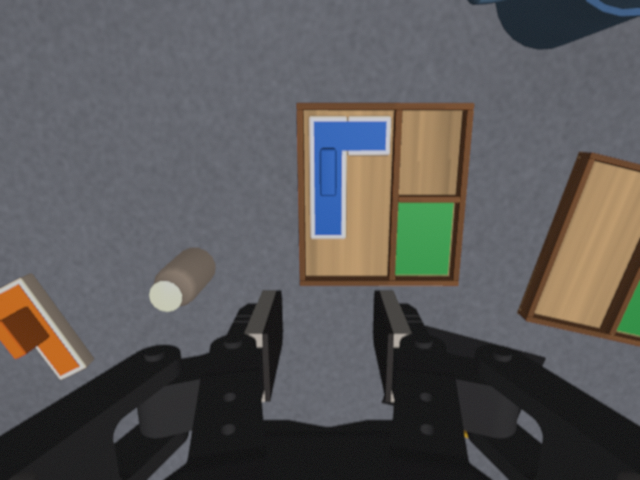

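```bash
sed -i 's/T={1:((594.4,109.7)/T={1:((594.6,110.1)/' h.py; python3 -c "
from h import *
plan(561,-318,230,-90)"
```

```text
row [454.8 108.9 -26.2] [ 0.  0. 12.] rows>=7.5 q6 end 60 now 82 t 13.7
```

servo_tool:
  targets:
    - [455, 109, -26, 0, 0, 12]
    - [455, 109, -26, 0, 0, 12]
    - [455, 109, -26, 0, 0, 12]
    - [455, 109, -26, 0, 0, 12]
    - [455, 109, -26, 0, 0, 12]
    - [455, 109, -26, 0, 0, 12]
    - [455, 109, -26, 0, 0, 12]
    - [455, 109, -26, 0, 0, 12]
    - [455, 109, -26, 0, 0, 12]
    - [455, 109, -26, 0, 0, 12]

```text
t: 14.95
tcp_pos: [0.5606, -0.3172, 0.2283]
tool_rot: [0.707, -0.707, -0.002, -0.0]
force: [0.4, 0.1, -0.5]
finger_gap: 0.403
```

```bash
python3 - <<'E'
from h import *
state(); s=snapshot("wrist"); save(s,"w7"); print(np.round(-np.array(s["R"]).T@s["t"],3)); box(s,"blue",(625,-305)); box(s,"orange",(437,-376))
E
```

```text
tcp [ 560.6 -317.2  228.3] yaw -89.9 tilt [-0.003  0.003 -1.   ] gap 34.2 F [ 0.4  0.1 -0.5] t 14.9
[ 0.626 -0.317  0.371]
blue area 5583 px sides [63.1 96.9] (64x98) centroid in rect frame [-7.8 -8.8] expect ~(-9,-8)
grip [ 617.9 -311.2] yaw -52.1 pix [322. 142.]
orange area 1987 px sides [28.6 97.2] (64x98) centroid in rect frame [-13.1  -2.2] expect ~(-9,8)
grip [ 488.9 -376.5] yaw -177.9 pix [399. 298.]
```

```bash
python3 -c "
from h import *
plan(618,-311,90,-142.1);plan(618,-311,21,-142.1)"
```

```text
row [ -5.2 -57.6 138.6] [ 0.2  0.1 52.2] rows>=4.9 q6 end 115 now 50 t 15.0
row [ -5.  -57.7 207.6] [ 0.2  0.1 52.2] rows>=4.9 q6 end 115 now 50 t 15.0
```

servo_tool:
  targets:
    - [-5, -57.5, 60, 0, 0, 52.2]
    - [-5, -57.5, 110, 0, 0, 52.2]
    - [-5, -57.5, 130, 0, 0, 52.2]
    - [-5, -57.5, 130, 0, 0, 52.2]
    - [-5, -57.5, 130, 0, 0, 52.2]
    - [-5, -57.5, 150, 0, 0, 52.2]
    - [-5, -57.5, 185, 0, 0, 52.2]
    - [-5, -57.5, 202, 0, 0, 52.2]
    - [-5, -57.5, 206, 0, 0, 52.2]
    - [-5, -57.5, 206, 0, 0, 52.2]
  gripper: 42

```text
t: 16.25
tcp_pos: [0.6189, -0.3132, 0.0246]
tool_rot: [-0.325, 0.946, -0.0, 0.0]
force: [0.1, 0.2, 0.3]
finger_gap: 0.489
```

servo_tool:
  targets:
    - [0, 0, 0, 0, 0, 0]
    - [0, 0, 0, 0, 0, 0]
    - [0, 0, 0, 0, 0, 0]
    - [0, 0, 0, 0, 0, 0]
    - [0, 0, 0, 0, 0, 0]
  gripper: 0

```text
t: 16.88
tcp_pos: [0.6194, -0.3137, 0.0258]
tool_rot: [-0.324, 0.946, -0.001, 0.001]
force: [-0.1, 0.6, 5.8]
finger_gap: 0.126
```

servo_tool:
  targets:
    - [0, 0, -20, 0, 0, 0]
    - [0, 0, -60, 0, 0, 0]
    - [0, 0, -100, 0, 0, 0]
    - [0, 0, -100, 0, 0, 0]
    - [0, 0, -100, 0, 0, 0]

```text
t: 17.5
tcp_pos: [0.6179, -0.3127, 0.1244]
tool_rot: [-0.324, 0.946, 0.001, -0.0]
force: [0.3, -0.1, -2.0]
finger_gap: 0.128
```

```bash
python3 -c "
from h import *
state()
p,y=slot(1,'blue',0); print(p,y)
plan(p[0],p[1],120,y-90);plan(p[0],p[1],60,y-90)"
```

```text
tcp [ 617.9 -312.7  124.4] yaw -142.1 tilt [ 0.     0.001 -1.   ] gap 10.9 F [ 0.3 -0.1 -2. ] t 17.5
[567.46897499 115.04039286] 12.06
row [-222.7  368.7    4.7] [  0.1   0.  -64.2] rows>=6.9 q6 end 89 now 106 t 17.5
row [-222.7  368.6   64.7] [  0.1   0.  -64.2] rows>=7.0 q6 end 89 now 106 t 17.5
```

servo_tool:
  targets:
    - [-223, 368.5, 0, 0, 0, -64.2]
    - [-223, 368.5, 0, 0, 0, -64.2]
    - [-223, 368.5, 0, 0, 0, -64.2]
    - [-223, 368.5, 0, 0, 0, -64.2]
    - [-223, 368.5, 0, 0, 0, -64.2]
    - [-223, 368.5, 0, 0, 0, -64.2]
    - [-223, 368.5, 0, 0, 0, -64.2]
    - [-223, 368.5, 30, 0, 0, -64.2]
    - [-223, 368.5, 48, 0, 0, -64.2]
    - [-223, 368.5, 48, 0, 0, -64.2]

```text
t: 18.75
tcp_pos: [0.5666, 0.114, 0.0741]
tool_rot: [0.777, -0.629, -0.002, 0.002]
force: [0.7, -0.3, -1.3]
finger_gap: 0.126
```

```bash
python3 - <<'E'
from h import *
import pickle
state(); s=snapshot("wrist"); pickle.dump(s,open("w8.pkl","wb")); save(s,"w8")
p,y=slot(1,"blue",0); plan(*p,27,y-90)
E
```

```text
tcp [566.6 114.   74.1] yaw -78.0 tilt [-0.001  0.006 -1.   ] gap 10.7 F [ 0.7 -0.3 -1.3] t 18.8
row [-1.3 -0.  48.3] [ 0.2  0.  -0.1] rows>=0.8 q6 end 89 now 78 t 18.8
```

View pics/w8.png

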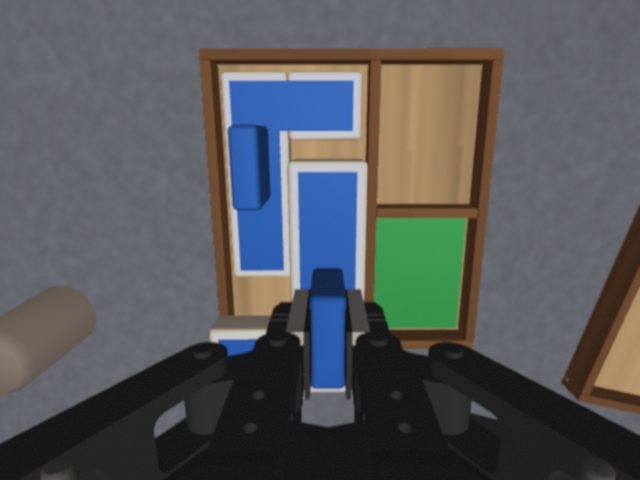

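```bash
python3 - <<'E'
from h import *
import pickle
s=pickle.load(open("w8.pkl","rb"))
C,yw=T[1]; bay=np.array(C)+Ro.from_euler("z",yw,degrees=True).apply([0,27.5,0])[:2]
def bf(X): return np.round(Ro.from_euler("z",-yw,degrees=True).apply([*(X[:2]*1000-bay),0])[:2],1)
# edges by colour: blue lid end of held row
m=mask(s,"blue"); r=m[230,260:400]; c=np.nonzero(r)[0]+260; col=m[140:260,330]; print("blue cols row230",c[c>290].min(),c[c>290].max(),"top row",[np.nonzero(col)[0].min()+140])
for z in(.062,.065):
    print(z,"white end",[bf(onz(s,*p,z)) for p in((290,163),(366,163))],"lid end",[bf(onz(s,*p,z)) for p in((c[c>290].min(),230),(c[c>290].max(),230),(330,np.nonzero(col)[0].min()+140))],"foot",bf(onz(s,211,332,z)))
print("expect row end x=32 y=-2,-32; lid end y -7,-27 x 27; foot y 32")
print("walls z18",[bf(onz(s,*p,.018)) for p in((290,63),(370,100),(221,300))],"expect x=70; y=-36; y=36")
inbay(s,1,"blue",0)
E
```

```text
blue cols row230 300 354 top row [np.int64(174)]
0.062 white end [array([27.5, -2.9]), array([ 27.5, -31.3])] lid end [array([ 1.8, -6.2]), array([  1.8, -27.2]), array([ 23.5, -17.8])] foot [-42.1  31.9]
0.065 white end [array([27.8, -3.2]), array([ 27.8, -31. ])] lid end [array([ 2.6, -6.4]), array([  2.6, -27. ]), array([ 23.8, -17.8])] foot [-40.5  31. ]
expect row end x=32 y=-2,-32; lid end y -7,-27 x 27; foot y 32
walls z18 [array([68.5,  0. ]), array([ 52.7, -36.4]), array([-46.7,  39.2])] expect x=70; y=-36; y=36
blue in bay frame: x -28.8..60.3 y -27.9..28.9 rect [56.9 89.1] ang 90.0
blue in bay frame: x -39.1..19.6 y -30.4..-3.0 rect [58.8 27.4] ang 0.0
blue in bay frame: x -97.2..-45.2 y -25.0..-9.0 rect [52.1 16.2] ang 0.6
```

servo_tool:
  targets:
    - [0, -3, 0, 0, 0, 0]
    - [0, -3, 15, 0, 0, 0]
    - [0, -3, 25, 0, 0, 0]
    - [0, -3, 30, 0, 0, 0]
    - [0, -3, 35, 0, 0, 0]
    - [0, -3, 40, 0, 0, 0]
    - [0, -3, 43, 0, 0, 0]
    - [0, -3, 45, 0, 0, 0]
    - [0, -3, 46, 0, 0, 0]

```text
t: 19.92
tcp_pos: [0.5715, 0.1153, 0.0305]
tool_rot: [0.777, -0.629, 0.0, -0.0]
force: [-0.0, -0.5, -0.3]
finger_gap: 0.128
```

servo_tool:
  targets:
    - [0, 0, 1.5, 0, 0, 0]
    - [0, 0, 3, 0, 0, 0]
    - [0, 0, 3, 0, 0, 0]

```text
t: 20.3
tcp_pos: [0.5716, 0.1154, 0.0297]
tool_rot: [0.778, -0.629, 0.0, -0.0]
force: [-3.7, -0.5, 12.3]
finger_gap: 0.125
```

servo_tool:
  targets:
    - [0, 0, 0, 0, 0, 0]
    - [0, 0, 0, 0, 0, 0]
    - [0, 0, -5, 0, 0, 0]
    - [0, 0, -60, 0, 0, 0]
    - [0, 0, -120, 0, 0, 0]
    - [0, 20, -180, 0, 0, 0]
    - [0, 20, -190, 0, 0, 0]
    - [0, 20, -190, 0, 0, 0]
  gripper: 26

```text
t: 21.3
tcp_pos: [0.5522, 0.1111, 0.2181]
tool_rot: [0.777, -0.629, 0.001, -0.001]
force: [0.5, -0.7, -1.2]
finger_gap: 0.303
```

```bash
python3 - <<'E'
from h import *
state(); s=snapshot("wrist"); save(s,"w9"); inbay(s,1,"blue",0)
u,v=map(int,proj(s,[.588,.136,.02])); a=s["color"][max(0,v-140):v+140,max(0,u-140):u+180,::-1]; 
t=snapshot("scene"); b=t["color"][140:320,180:540,::-1]; cv2.imwrite("pics/c9.png",np.hstack([cv2.resize(a,(360,280)),cv2.resize(b,(440,280))]))
for n in("top","scene"):
    q=snapshot(n)
    for c in("red","orange","yellow"):
        for ar,ce,m in blobs(q,c,100):
            X=onz(q,*ce,.02 if c=="orange" else .04)*1000
            if abs(X[1])<450: print(n,c,ar,np.round(X))
E
```

```text
tcp [552.2 111.1 218.1] yaw -78.0 tilt [ 0.    -0.002 -1.   ] gap 25.8 F [ 0.5 -0.7 -1.2] t 21.3
blue in bay frame: x -28.0..59.5 y -27.5..26.7 rect [87.5 54.2] ang 0.0
blue in bay frame: x -59.1..27.8 y -26.6..27.4 rect [86.9 54.1] ang 0.0
top red 129 [ 432. -128.   40.]
top red 134 [ 401. -208.   40.]
top orange 237 [ 474. -368.   20.]
top orange 249 [421. 390.  20.]
top yellow 163 [438. -11.  40.]
scene red 149 [ 400. -207.   40.]
scene red 161 [ 431. -126.   40.]
scene orange 243 [ 474. -367.   20.]
scene orange 380 [419. 392.  20.]
scene yellow 382 [446.  -8.  40.]
```

View pics/c9.png

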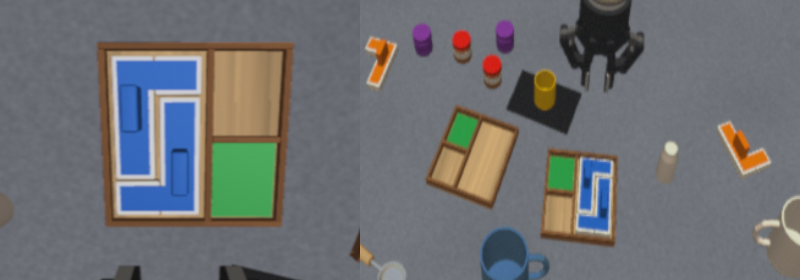

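```bash
python3 -c "
from h import *
plan(373,346,230,-48)"
```

```text
row [-266.9  125.1  -13.9] [  0.2   0.1 -30. ] rows>=4.7 q6 end 91 now 78 t 21.5
```

servo_tool:
  targets:
    - [-267, 125, -12, 0, 0, -30]
    - [-267, 125, -12, 0, 0, -30]
    - [-267, 125, -12, 0, 0, -30]
    - [-267, 125, -12, 0, 0, -30]
    - [-267, 125, -12, 0, 0, -30]
    - [-267, 125, -12, 0, 0, -30]
    - [-267, 125, -12, 0, 0, -30]
    - [-267, 125, -12, 0, 0, -30]

```text
t: 22.5
tcp_pos: [0.3747, 0.3452, 0.2289]
tool_rot: [0.913, -0.407, -0.0, 0.001]
force: [-0.5, -0.7, -0.3]
finger_gap: 0.298
```

```bash
python3 - <<'E'
from h import *
state(); s=snapshot("wrist"); save(s,"w10"); print(np.round(-np.array(s["R"]).T@s["t"],3)); box(s,"orange",(421,390))
E
```

```text
tcp [374.7 345.2 228.9] yaw -48.0 tilt [ 0.     0.001 -1.   ] gap 25.4 F [-0.5 -0.7 -0.3] t 22.5
[0.423 0.39  0.372]
orange area 5537 px sides [62.8 97. ] (64x98) centroid in rect frame [-10.6   8.3] expect ~(-9,8)
grip [422.8 384.6] yaw -141.2 pix [333. 137.]
```

```bash
python3 -c "
from h import *
plan(423,384.5,21,-51.2)"
```

```text
row [  3.  -62.3 208. ] [ 0.  -0.   3.1] rows>=3.5 q6 end 93 now 78 t 22.6
```

servo_tool:
  targets:
    - [3, -62, 60, 0, 0, 3]
    - [3, -62, 110, 0, 0, 3]
    - [3, -62, 150, 0, 0, 3]
    - [3, -62, 180, 0, 0, 3]
    - [3, -62, 198, 0, 0, 3]
    - [3, -62, 206, 0, 0, 3]
    - [3, -62, 206, 0, 0, 3]
    - [3, -62, 206, 0, 0, 3]
  gripper: 42

```text
t: 23.55
tcp_pos: [0.4228, 0.3859, 0.0247]
tool_rot: [0.903, -0.43, 0.001, -0.001]
force: [0.7, -0.5, -0.1]
finger_gap: 0.487
```

servo_tool:
  targets:
    - [0, 0, 0, 0, 0, 0]
    - [0, 0, 0, 0, 0, 0]
    - [0, 0, 0, 0, 0, 0]
    - [0, 0, 0, 0, 0, 0]
    - [0, 0, 0, 0, 0, 0]
  gripper: 0

```text
t: 24.18
tcp_pos: [0.4225, 0.3858, 0.0246]
tool_rot: [0.903, -0.43, 0.001, -0.001]
force: [0.9, -1.0, 6.3]
finger_gap: 0.123
```

servo_tool:
  targets:
    - [0, 0, -20, 0, 0, 0]
    - [0, 0, -60, 0, 0, 0]
    - [0, 0, -110, 0, 0, 0]
    - [0, 0, -130, 0, 0, 0]
    - [0, 0, -130, 0, 0, 0]

```text
t: 24.8
tcp_pos: [0.4228, 0.386, 0.1552]
tool_rot: [0.903, -0.43, 0.001, -0.002]
force: [0.1, 0.3, -0.6]
finger_gap: 0.123
```

```bash
python3 -c "
from h import *
state()
p,y=slot(2,'orange',1); print(p,y)
plan(p[0],p[1],150,y+90-360)"
```

```text
tcp [422.8 386.  155.2] yaw -50.9 tilt [ 0.001 -0.004 -1.   ] gap 10.5 F [ 0.1  0.3 -0.6] t 24.8
[615.01430284 -99.63633453] 178.8
row [498.2 156.8   4.8] [-0.2  0.1 40.3] rows>=8.4 q6 end 82 now 82 t 24.8
```

servo_tool:
  targets:
    - [498, 157, 0, 0, 0, 40.3]
    - [498, 157, 0, 0, 0, 40.3]
    - [498, 157, 0, 0, 0, 40.3]
    - [498, 157, 0, 0, 0, 40.3]
    - [498, 157, 0, 0, 0, 40.3]
    - [498, 157, 0, 0, 0, 40.3]
    - [498, 157, 0, 0, 0, 40.3]
    - [498, 157, 0, 0, 0, 40.3]
    - [498, 157, 40, 0, 0, 40.3]
    - [498, 157, 80, 0, 0, 40.3]

```text
t: 26.05
tcp_pos: [0.614, -0.1029, 0.071]
tool_rot: [-0.698, 0.716, -0.0, -0.0]
force: [-0.3, 0.8, -0.4]
finger_gap: 0.127
```

servo_tool:
  targets:
    - [0, 0, 10, 0, 0, 0]
    - [0, 0, 10, 0, 0, 0]
    - [0, 0, 10, 0, 0, 0]

```text
t: 26.42
tcp_pos: [0.6147, -0.1, 0.0647]
tool_rot: [-0.7, 0.714, -0.001, 0.001]
force: [-0.2, 0.1, 0.4]
finger_gap: 0.127
```

```bash
python3 - <<'E'
from h import *
import pickle
state(); s=snapshot("wrist"); pickle.dump(s,open("w11.pkl","wb")); save(s,"w11")
p,y=slot(2,"orange",1); plan(*p,27,y+90-360)
E
```

```text
tcp [ 614.7 -100.    64.7] yaw -91.2 tilt [ 0.001 -0.002 -1.   ] gap 10.8 F [-0.2  0.1  0.4] t 26.4
row [-0.5  0.  38.1] [-0.2 -0.1 -0. ] rows>=0.6 q6 end 82 now 72 t 26.5
```

View pics/w11.png

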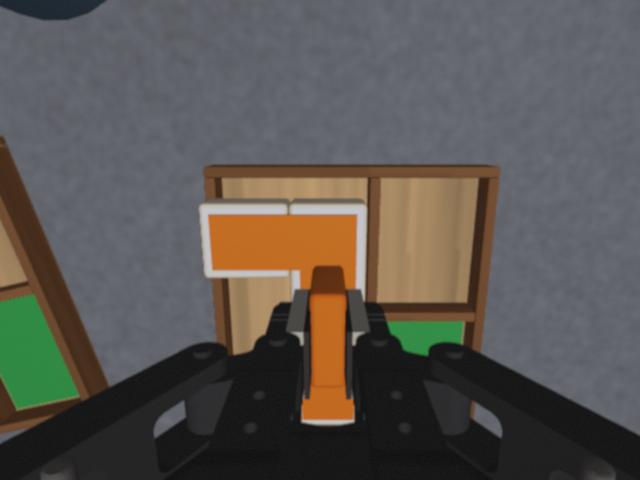

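```bash
cat >> h.py <<'E'
def bayf(t):
    C,yw=T[t]; bay=np.array(C)+Ro.from_euler("z",yw,degrees=True).apply([0,27.5,0])[:2]
    return lambda X: np.round(Ro.from_euler("z",-yw,degrees=True).apply([*(X[:2]*1000-bay),0])[:2],1)
E
python3 - <<'E'
from h import *
import pickle
s=pickle.load(open("w11.pkl","rb")); bf=bayf(2)
m=mask(s,"orange"); r=np.nonzero(m[240])[0]; c=np.nonzero(m[180:300,250])[0]+180; print(r.min(),r.max(),c.min(),c.max())
for z in(.053,.056): print(z,"white",[bf(onz(s,*p,z)) for p in((201,204),(366,204),(290,277))],"lid",[bf(onz(s,*p,z)) for p in((r.min(),240),(r.max(),240),(250,c.min()),(250,c.max()))])
print("expect white x 66,y 32/-32, inner x 36; lid y 27,-27, x 61,41")
print("walls z18",[bf(onz(s,*p,.018)) for p in((300,177),(369,190))],"expect x 70, y -36")
E
```

```text
211 355 216 268
0.053 white [array([63.7, 31.9]), array([ 63.7, -31.3]), array([34.1, -1.5])] lid [array([49.5, 29.1]), array([ 49.5, -27.3]), array([59. , 13.4]), array([37.9, 14.4])]
0.056 white [array([64.2, 31. ]), array([ 64.2, -31. ]), array([35.2, -1.8])] lid [array([50.2, 28.2]), array([ 50.3, -27.1]), array([59.6, 12.8]), array([38.9, 13.8])]
expect white x 66,y 32/-32, inner x 36; lid y 27,-27, x 61,41
walls z18 [array([70.4, -3.9]), array([ 64.4, -35.9])] expect x 70, y -36
```

servo_tool:
  targets:
    - [0, -2, 0, 0, 0, 0]
    - [0, -2, 8, 0, 0, 0]
    - [0, -2, 16, 0, 0, 0]
    - [0, -2, 22, 0, 0, 0]
    - [0, -2, 27, 0, 0, 0]
    - [0, -2, 32, 0, 0, 0]
    - [0, -2, 35, 0, 0, 0]
    - [0, -2, 37, 0, 0, 0]
    - [0, -2, 38, 0, 0, 0]

```text
t: 27.6
tcp_pos: [0.6156, -0.1003, 0.0285]
tool_rot: [-0.699, 0.715, 0.0, -0.0]
force: [-6.1, 2.1, 22.2]
finger_gap: 0.126
```

servo_tool:
  targets:
    - [0, 0, -1, 0, 0, 0]
    - [0, 0, -1, 0, 0, 0]
    - [0, 0, -6, 0, 0, 0]
    - [0, 0, -60, 0, 0, 0]
    - [0, 0, -120, 0, 0, 0]
    - [0, 40, -180, 0, 0, 0]
    - [0, 40, -180, 0, 0, 0]
    - [0, 40, -180, 0, 0, 0]
  gripper: 30

```text
t: 28.6
tcp_pos: [0.5758, -0.0994, 0.2059]
tool_rot: [-0.699, 0.715, -0.0, 0.0]
force: [0.3, 0.5, -0.7]
finger_gap: 0.35
```

```bash
python3 - <<'E'
from h import *
state(); s=snapshot("wrist"); save(s,"w12"); inbay(s,2,"orange",0); tray(s,(552,-147))
for n in("top","scene"):
    q=snapshot(n)
    for a,ce,m in blobs(q,"orange",100): 
        X=onz(q,*ce,.02)*1000
        if X[1]<-200: print(n,a,np.round(X))
E
```

```text
tcp [575.8 -99.4 205.9] yaw -91.3 tilt [ 0.    -0.001 -1.   ] gap 29.7 F [ 0.3  0.5 -0.7] t 28.6
orange in bay frame: x -27.3..60.1 y -27.0..27.3 rect [54.4 87.3] ang 90.0
rect [ 589.8 -109.8] [136.2 148.7] 88.8 (150x137)
fit C [ 589.4 -109.7] sides [147.9 135.6 147.9 135.1] yaw -1.18
bay [590.  -82.3] hsv [ 17 105 185]
c- [ 552.4 -147.5] hsv [ 66 153 157]
c+ [ 624.9 -149. ] hsv [ 17 104 174]
top 238 [ 474. -368.   20.]
scene 244 [ 474. -367.   20.]
```

```bash
python3 -c "
from h import *
plan(409,-368,230,-90)"
```

```text
row [272.3 160.7 -26.2] [ 0.2  0.1 -1.2] rows>=5.1 q6 end 48 now 71 t 28.8
```

servo_tool:
  targets:
    - [272, 161, -24, 0, 0, -1.2]
    - [272, 161, -24, 0, 0, -1.2]
    - [272, 161, -24, 0, 0, -1.2]
    - [272, 161, -24, 0, 0, -1.2]
    - [272, 161, -24, 0, 0, -1.2]
    - [272, 161, -24, 0, 0, -1.2]
    - [272, 161, -24, 0, 0, -1.2]
    - [272, 161, -24, 0, 0, -1.2]

```text
t: 29.75
tcp_pos: [0.4095, -0.3661, 0.2285]
tool_rot: [0.707, -0.707, -0.001, -0.0]
force: [0.2, -0.2, 0.3]
finger_gap: 0.35
```

```bash
python3 - <<'E'
from h import *
state(); s=snapshot("wrist"); save(s,"w13"); box(s,"orange",(474,-368))
E
```

```text
tcp [ 409.5 -366.1  228.5] yaw -89.9 tilt [-0.002  0.001 -1.   ] gap 29.8 F [ 0.2 -0.2  0.3] t 29.8
orange area 5551 px sides [62.4 96.9] (64x98) centroid in rect frame [-6.9  8.6] expect ~(-9,8)
grip [ 471.2 -360. ] yaw 2.0 pix [321. 137.]
```

```bash
python3 -c "
from h import *
plan(471,-360,21,-88)"
```

```text
row [ -5.7 -61.5 207.8] [ 0.   0.1 -1.9] rows>=3.5 q6 end 51 now 36 t 29.8
```

servo_tool:
  targets:
    - [-6, -61.5, 60, 0, 0, -2]
    - [-6, -61.5, 110, 0, 0, -2]
    - [-6, -61.5, 150, 0, 0, -2]
    - [-6, -61.5, 180, 0, 0, -2]
    - [-6, -61.5, 198, 0, 0, -2]
    - [-6, -61.5, 206, 0, 0, -2]
    - [-6, -61.5, 206, 0, 0, -2]
    - [-6, -61.5, 206, 0, 0, -2]
  gripper: 42

```text
t: 30.8
tcp_pos: [0.4711, -0.3626, 0.0248]
tool_rot: [0.719, -0.695, 0.001, 0.0]
force: [-0.4, 0.3, -0.6]
finger_gap: 0.49
```

servo_tool:
  targets:
    - [0, 0, 0, 0, 0, 0]
    - [0, 0, 0, 0, 0, 0]
    - [0, 0, 0, 0, 0, 0]
    - [0, 0, 0, 0, 0, 0]
    - [0, 0, 0, 0, 0, 0]
  gripper: 0

```text
t: 31.42
tcp_pos: [0.4709, -0.3625, 0.0245]
tool_rot: [0.719, -0.695, 0.001, 0.0]
force: [0.1, 0.7, 5.4]
finger_gap: 0.133
```

servo_tool:
  targets:
    - [0, 0, -20, 0, 0, 0]
    - [0, 0, -60, 0, 0, 0]
    - [0, 0, -100, 0, 0, 0]
    - [0, 0, -100, 0, 0, 0]
    - [0, 0, -100, 0, 0, 0]

```text
t: 32.05
tcp_pos: [0.4698, -0.3613, 0.1228]
tool_rot: [0.719, -0.695, -0.001, -0.0]
force: [-0.4, -0.1, -0.8]
finger_gap: 0.126
```

```bash
python3 -c "
from h import *
state()
p,y=slot(2,'orange',0); print(p,y)
plan(p[0],p[1],120,y-90); plan(p[0],p[1],75,y-90)"
```

```text
tcp [ 469.8 -361.3  122.8] yaw -88.1 tilt [-0.001  0.001 -1.   ] gap 10.7 F [-0.4 -0.1 -0.8] t 32.0
[564.73753026 -64.57572788] -1.2
row [-293.3 -105.     3.1] [0.1 0.1 3.1] rows>=5.0 q6 end 85 now 40 t 32.0
row [-293.2 -105.    48.1] [0.1 0.1 3.1] rows>=5.0 q6 end 85 now 40 t 32.0
```

servo_tool:
  targets:
    - [-293, -105, 0, 0, 0, 3.1]
    - [-293, -105, 0, 0, 0, 3.1]
    - [-293, -105, 0, 0, 0, 3.1]
    - [-293, -105, 0, 0, 0, 3.1]
    - [-293, -105, 0, 0, 0, 3.1]
    - [-293, -105, 20, 0, 0, 3.1]
    - [-293, -105, 48, 0, 0, 3.1]
    - [-293, -105, 48, 0, 0, 3.1]
    - [-293, -105, 48, 0, 0, 3.1]

```text
t: 33.17
tcp_pos: [0.5651, -0.0656, 0.075]
tool_rot: [-0.7, 0.714, 0.001, -0.0]
force: [-0.5, -0.2, -0.7]
finger_gap: 0.126
```

```bash
python3 - <<'E'
from h import *
import pickle
state(); s=snapshot("wrist"); pickle.dump(s,open("w14.pkl","wb")); save(s,"w14"); bf=bayf(2)
inbay(s,2,"orange",0)
m=mask(s,"orange"); st=sense(); zl=st["tcp_pos"][2]-.0085
p=onz(s,*proj(s,[.59,-.065,zl]),zl)
h=hsv(s); 
# held row: scan across row end (expected centre y=+17) in bay frame lines
C,yw=T[2]; bay=np.array(C)+Ro.from_euler("z",yw,degrees=True).apply([0,27.5,0])[:2]
def pix(x,y): w=Ro.from_euler("z",yw,degrees=True).apply([x,y,0])[:2]+bay; u,v=proj(s,[*w/1000,zl]); return h[int(round(v)),int(round(u))]
for name,pts in(("x scan y=17",[(x,17) for x in range(14,44,1)]),("y scan x=15",[(15,y) for y in range(-4,40)])):
    print(name,[(q[0] if "x" in name[0] else q[1],*map(int,pix(*q)[1:])) for q in pts])
E
```

```text
tcp [565.1 -65.6  75. ] yaw -91.2 tilt [-0.     0.001 -1.   ] gap 10.7 F [-0.5 -0.2 -0.7] t 33.2
orange in bay frame: x -28.2..61.0 y -29.5..27.7 rect [89.2 57.3] ang 0.1
orange in bay frame: x -93.1..24.7 y 2.9..30.8 rect [117.8  28. ] ang 0.1
x scan y=17 [(14, 203, 188), (15, 201, 189), (16, 203, 188), (17, 203, 188), (18, 203, 188), (19, 203, 188), (20, 202, 189), (21, 202, 189), (22, 203, 188), (23, 202, 188), (24, 203, 188), (25, 202, 188), (26, 201, 188), (27, 201, 188), (28, 203, 188), (29, 47, 179), (30, 15, 201), (31, 7, 194), (32, 14, 187), (33, 41, 136), (34, 103, 164), (35, 104, 170), (36, 101, 164), (37, 28, 172), (38, 5, 190), (39, 12, 197), (40, 137, 188), (41, 198, 189), (42, 199, 188), (43, 199, 188)]
y scan x=15 [(-4, 202, 188), (-3, 202, 188), (-2, 203, 187), (-1, 148, 189), (0, 12, 188), (1, 5, 193), (2, 34, 164), (3, 26, 187), (4, 9, 196), (5, 12, 198), (6, 69, 188), (7, 205, 188), (8, 201, 188), (9, 202, 189), (10, 201, 190), (11, 203, 188), (12, 203, 188), (13, 205, 188), (14, 203, 188), (15, 203, 188), (16, 205, 188), (17, 201, 189), (18, 202, 188), (19, 206, 188), (20, 205, 188), (21, 203, 188), (22, 205, 188), (23, 205, 188), (24, 204, 189), (25, 202, 188), (26, 204, 189), (27, 205, 188), (28, 86, 189), (29, 13, 198), (30, 4, 189), (31, 39, 163), (32, 109, 110), (33, 141, 107), (34, 140, 106), (35, 48, 95), (36, 21, 109), (37, 21, 108), (38, 21, 108), (39, 21, 108)]
```

View pics/w14.png

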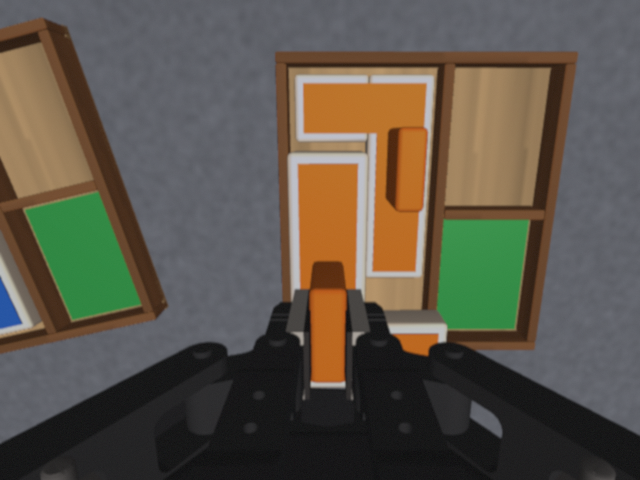

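servo_tool:
  targets:
    - [0, 1, 0, 0, 0, 0]
    - [0, 1, 15, 0, 0, 0]
    - [0, 1, 25, 0, 0, 0]
    - [0, 1, 31, 0, 0, 0]
    - [0, 1, 36, 0, 0, 0]
    - [0, 1, 41, 0, 0, 0]
    - [0, 1, 44, 0, 0, 0]
    - [0, 1, 46.5, 0, 0, 0]
    - [0, 1, 47.5, 0, 0, 0]

```text
t: 34.35
tcp_pos: [0.5644, -0.0655, 0.0285]
tool_rot: [-0.7, 0.714, -0.0, 0.0]
force: [-1.5, -0.2, 8.3]
finger_gap: 0.128
```

Seated at the expected height (8 N). Release and look.

servo_tool:
  targets:
    - [0, 0, 0, 0, 0, 0]
    - [0, 0, 0, 0, 0, 0]
    - [0, 0, -5, 0, 0, 0]
    - [0, 0, -60, 0, 0, 0]
    - [0, 0, -120, 0, 0, 0]
    - [0, 40, -180, 0, 0, 0]
    - [0, 80, -190, 0, 0, 0]
    - [0, 80, -190, 0, 0, 0]
  gripper: 26

```text
t: 35.35
tcp_pos: [0.4817, -0.0632, 0.2198]
tool_rot: [-0.7, 0.714, -0.0, 0.0]
force: [0.7, 0.1, -0.5]
finger_gap: 0.302
```

```bash
python3 - <<'E'
from h import *
state(); s=snapshot("wrist"); save(s,"w15"); inbay(s,2,"orange",0); inbay(s,1,"blue",0)
for a,ce,m in blobs(s,"red",100): print("wrist red",a,np.round(ce),np.round(onz(s,*ce,.044)*1000))
for n in("top","scene"):
    q=snapshot(n)
    for c in("red","yellow","purple"):
        for a,ce,m in blobs(q,c,100): print(n,c,a,np.round(onz(q,*ce,.044)*1000))
E
```

```text
tcp [481.7 -63.2 219.8] yaw -91.2 tilt [ 0. -0. -1.] gap 25.7 F [ 0.7  0.1 -0.5] t 35.4
orange in bay frame: x -27.6..52.5 y -27.1..27.0 rect [80.1 54.1] ang 0.1
orange in bay frame: x -60.6..27.1 y -27.2..27.1 rect [88.5 54.2] ang 0.2
blue in bay frame: x -59.3..60.2 y -26.9..42.9 rect [ 71.6 120.9] ang 89.5
wrist red 1675 [407. 276.] [ 431. -127.   44.]
wrist red 1566 [500. 309.] [ 400. -207.   44.]
top red 134 [ 401. -207.   44.]
top yellow 107 [436. -17.  44.]
top purple 142 [ 414. -293.   44.]
top purple 103 [ 350. -132.   44.]
scene red 148 [ 403. -206.   44.]
scene red 158 [ 434. -125.   44.]
scene yellow 381 [449.  -7.  44.]
scene purple 246 [ 365. -122.   44.]
scene purple 252 [ 427. -285.   44.]
```

```bash
python3 -c "
from h import *
plan(431,-127,14,-55)"
```

```text
row [ 63.9  53.2 204.2] [ -0.1  -0.  -36.2] rows>=3.5 q6 end 39 now 71 t 35.5
```

servo_tool:
  targets:
    - [64, 53, 50, 0, 0, -36.2]
    - [64, 53, 80, 0, 0, -36.2]
    - [64, 53, 90, 0, 0, -36.2]
    - [64, 53, 100, 0, 0, -36.2]
    - [64, 53, 130, 0, 0, -36.2]
    - [64, 53, 160, 0, 0, -36.2]
    - [64, 53, 188, 0, 0, -36.2]
    - [64, 53, 200, 0, 0, -36.2]
    - [64, 53, 203, 0, 0, -36.2]
    - [64, 53, 203, 0, 0, -36.2]
  gripper: 62
  newtons: 50

```text
t: 36.75
tcp_pos: [0.4306, -0.127, 0.0152]
tool_rot: [0.887, -0.461, 0.0, 0.0]
force: [0.2, 0.1, 0.1]
finger_gap: 0.726
```

servo_tool:
  targets:
    - [0, 0, 0, 0, 0, 0]
    - [0, 0, 0, 0, 0, 0]
    - [0, 0, 0, 0, 0, 0]
    - [0, 0, 0, 0, 0, 0]
    - [0, 0, 0, 0, 0, 0]
  gripper: 25

```text
t: 37.38
tcp_pos: [0.4307, -0.1271, 0.016]
tool_rot: [0.887, -0.461, 0.001, 0.0]
force: [1.2, 0.9, 5.8]
finger_gap: 0.455
```

servo_tool:
  targets:
    - [0, 0, -20, 0, 0, 0]
    - [0, 0, -60, 0, 0, 0]
    - [0, 0, -100, 0, 0, 0]
    - [0, 0, -100, 0, 0, 0]
    - [0, 0, -100, 0, 0, 0]

```text
t: 38.0
tcp_pos: [0.4297, -0.1265, 0.1148]
tool_rot: [0.887, -0.461, -0.0, -0.0]
force: [-0.1, 0.6, -1.6]
finger_gap: 0.453
```

```bash
python3 -c "
from h import *
state()
plan(552,-147.3,110,-1.2); plan(552,-147.3,70,-1.2)"
```

```text
tcp [ 429.7 -126.5  114.8] yaw -54.9 tilt [-0.  0. -1.] gap 38.5 F [-0.1  0.6 -1.6] t 38.0
row [ 87.3 -88.2   4.8] [ -0.    0.  -53.7] rows>=5.0 q6 end -14 now 24 t 38.0
row [ 87.3 -88.2  44.8] [ -0.    0.  -53.7] rows>=5.0 q6 end -14 now 24 t 38.0
```

servo_tool:
  targets:
    - [87, -88, 0, 0, 0, -53.7]
    - [87, -88, 0, 0, 0, -53.7]
    - [87, -88, 0, 0, 0, -53.7]
    - [87, -88, 0, 0, 0, -53.7]
    - [87, -88, 0, 0, 0, -53.7]
    - [87, -88, 30, 0, 0, -53.7]
    - [87, -88, 60, 0, 0, -53.7]
    - [87, -88, 78, 0, 0, -53.7]
    - [87, -88, 88, 0, 0, -53.7]
    - [87, -88, 92, 0, 0, -53.7]

```text
t: 39.25
tcp_pos: [0.552, -0.1474, 0.0223]
tool_rot: [1.0, -0.011, -0.0, -0.0]
force: [-1.0, -0.4, -0.4]
finger_gap: 0.453
```

```bash
python3 -c "
from h import *
state(); plan(552,-147.3,19,-1.2)"
```

```text
tcp [ 552.  -147.4   22.3] yaw -1.3 tilt [-0.001 -0.    -1.   ] gap 38.5 F [-1.  -0.4 -0.4] t 39.2
row [-0.  -0.1  3.3] [-0.   0.  -0.1] rows>=0.1 q6 end -14 now -25 t 39.2
```

servo_tool:
  targets:
    - [0, 0, 1.5, 0, 0, 0]
    - [0, 0, 3, 0, 0, 0]
    - [0, 0, 3, 0, 0, 0]

```text
t: 39.62
tcp_pos: [0.5525, -0.1476, 0.0206]
tool_rot: [1.0, -0.011, 0.001, 0.0]
force: [-0.2, -0.1, -1.2]
finger_gap: 0.452
```

servo_tool:
  targets:
    - [0, 0, 0, 0, 0, 0]
    - [0, 0, 0, 0, 0, 0]
    - [0, 0, -3, 0, 0, 0]
    - [0, 0, -20, 0, 0, 0]
    - [0, 0, -80, 0, 0, 0]
    - [0, 0, -140, 0, 0, 0]
    - [-80, 40, -190, 0, 0, 0]
    - [-80, 60, -190, 0, 0, 0]
    - [-80, 60, -190, 0, 0, 0]
  gripper: 54

```text
t: 40.75
tcp_pos: [0.4701, -0.208, 0.213]
tool_rot: [1.0, -0.013, 0.002, 0.002]
force: [0.5, 0.4, -0.5]
finger_gap: 0.63
```

```bash
python3 - <<'E'
from h import *
state(); s=snapshot("wrist"); save(s,"w16")
for a,ce,m in blobs(s,"red",100): print("wrist red",a,np.round(ce),np.round(onz(s,*ce,.046)*1000))
for n in("top","scene"):
    q=snapshot(n)
    for a,ce,m in blobs(q,"red",50): print(n,a,np.round(onz(q,*ce,.046)*1000))
plan(401,-207,14,0)
E
```

```text
tcp [ 470.1 -208.   213. ] yaw -1.5 tilt [ 0.004  0.003 -1.   ] gap 53.5 F [ 0.5  0.4 -0.5] t 40.8
wrist red 2248 [436. 137.] [ 551. -147.   46.]
wrist red 1920 [237. 221.] [ 400. -206.   46.]
top 118 [ 553. -147.   46.]
top 101 [ 402. -206.   46.]
scene 149 [ 405. -205.   46.]
scene 193 [ 554. -146.   46.]
row [-70.1   3.2 196.4] [-0.  -0.  -1.3] rows>=3.3 q6 end -27 now -35 t 40.9
```

servo_tool:
  targets:
    - [-70, 3, 50, 0, 0, -1.3]
    - [-70, 3, 90, 0, 0, -1.3]
    - [-70, 3, 130, 0, 0, -1.3]
    - [-70, 3, 165, 0, 0, -1.3]
    - [-70, 3, 187, 0, 0, -1.3]
    - [-70, 3, 196, 0, 0, -1.3]
    - [-70, 3, 198, 0, 0, -1.3]
    - [-70, 3, 198, 0, 0, -1.3]
  gripper: 62

```text
t: 41.9
tcp_pos: [0.4013, -0.2072, 0.0124]
tool_rot: [1.0, 0.001, 0.0, 0.0]
force: [0.1, 0.4, 0.2]
finger_gap: 0.725
```

servo_tool:
  targets:
    - [0, 0, 0, 0, 0, 0]
    - [0, 0, 0, 0, 0, 0]
    - [0, 0, 0, 0, 0, 0]
    - [0, 0, 0, 0, 0, 0]
    - [0, 0, 0, 0, 0, 0]
  gripper: 25

```text
t: 42.52
tcp_pos: [0.4012, -0.2075, 0.013]
tool_rot: [1.0, 0.0, 0.001, 0.001]
force: [0.3, 0.2, 6.3]
finger_gap: 0.45
```

servo_tool:
  targets:
    - [0, 0, -20, 0, 0, 0]
    - [0, 0, -60, 0, 0, 0]
    - [0, 0, -110, 0, 0, 0]
    - [0, 0, -130, 0, 0, 0]
    - [0, 0, -130, 0, 0, 0]

```text
t: 43.15
tcp_pos: [0.4016, -0.2079, 0.1437]
tool_rot: [1.0, 0.0, 0.002, 0.002]
force: [-0.2, -0.5, -1.5]
finger_gap: 0.454
```

```bash
python3 -c "
from h import *
state()
plan(567,64.8,140,12.06); plan(567,64.8,20,12.06)"
```

```text
tcp [ 401.6 -207.9  143.7] yaw 0.1 tilt [ 0.004  0.003 -1.   ] gap 38.6 F [-0.2 -0.5 -1.5] t 43.1
row [ 165.6 -272.5    3.4] [  0.2  -0.2 -12. ] rows>=5.1 q6 end -6 now -42 t 43.1
row [ 165.2 -272.9  123.4] [  0.2  -0.2 -12. ] rows>=5.5 q6 end -6 now -42 t 43.1
```

servo_tool:
  targets:
    - [165.5, -272.5, 0, 0, 0, -12]
    - [165.5, -272.5, 0, 0, 0, -12]
    - [165.5, -272.5, 0, 0, 0, -12]
    - [165.5, -272.5, 0, 0, 0, -12]
    - [165.5, -272.5, 0, 0, 0, -12]
    - [165.5, -272.5, 0, 0, 0, -12]
    - [165.5, -272.5, 45, 0, 0, -12]
    - [165.5, -272.5, 80, 0, 0, -12]
    - [165.5, -272.5, 105, 0, 0, -12]
    - [165.5, -272.5, 118, 0, 0, -12]

```text
t: 44.4
tcp_pos: [0.5637, 0.0646, 0.0215]
tool_rot: [0.995, 0.104, -0.003, -0.0]
force: [0.1, -0.7, -0.6]
finger_gap: 0.455
```

```bash
python3 -c "
from h import *
state(); plan(567,64.8,17.5,12.06)"
```

```text
tcp [563.7  64.6  21.5] yaw 12.0 tilt [-0.005 -0.001 -1.   ] gap 38.7 F [ 0.1 -0.7 -0.6] t 44.4
row [3.3 0.5 3.9] [-0.1  0.3 -0.1] rows>=0.1 q6 end -6 now -17 t 44.4
```

servo_tool:
  targets:
    - [2, 0, 0, 0, 0, 0]
    - [2, 0, 2, 0, 0, 0]
    - [2, 0, 4, 0, 0, 0]
    - [2, 0, 4, 0, 0, 0]

```text
t: 44.9
tcp_pos: [0.5683, 0.0659, 0.0206]
tool_rot: [0.994, 0.105, 0.0, 0.0]
force: [-0.3, -0.2, -0.4]
finger_gap: 0.452
```

servo_tool:
  targets:
    - [0, 0, 0, 0, 0, 0]
    - [0, 0, 0, 0, 0, 0]
    - [0, 0, -3, 0, 0, 0]
    - [0, 0, -20, 0, 0, 0]
    - [0, 0, -80, 0, 0, 0]
    - [0, 0, -140, 0, 0, 0]
    - [-60, -30, -200, 0, 0, 0]
    - [-100, -60, -230, 0, 0, 0]
    - [-100, -60, -230, 0, 0, 0]
  gripper: 54

```text
t: 46.02
tcp_pos: [0.4553, 0.1046, 0.2531]
tool_rot: [0.994, 0.105, 0.002, 0.0]
force: [0.0, 0.3, -0.1]
finger_gap: 0.629
```

```bash
python3 - <<'E'
from h import *
state()
t=snapshot("top"); q=snapshot("scene")
for n,s in(("top",t),("scene",q)):
    for c in("red","yellow","blue","orange","purple"):
        for a,ce,m in blobs(s,c,60): 
            X=np.round(onz(s,*ce,.046 if c in("red","purple","yellow") else .02)*1000)
            if abs(X[1])<500 and X[0]>300: print(n,c,a,X)
a=t["color"][170:330,150:490,::-1]; b=q["color"][120:340,150:580,::-1]
cv2.imwrite("pics/fin.png",np.vstack([cv2.resize(a,(620,292),interpolation=cv2.INTER_CUBIC),cv2.resize(b,(620,305),interpolation=cv2.INTER_CUBIC)]))
E
```

```text
tcp [455.3 104.6 253.1] yaw 12.1 tilt [ 0.003  0.    -1.   ] gap 53.5 F [ 0.   0.3 -0.1] t 46.0
top red 118 [570.  66.  46.]
top red 118 [ 553. -147.   46.]
top yellow 163 [438. -11.  46.]
top blue 342 [776.  24.  20.]
top blue 236 [614. 151.  20.]
top blue 229 [571. 122.  20.]
top orange 77 [ 611. -127.   20.]
top orange 251 [617. -92.  20.]
top orange 233 [567. -73.  20.]
top purple 143 [ 414. -293.   46.]
top purple 139 [ 352. -128.   46.]
scene red 191 [ 554. -146.   46.]
scene red 210 [569.  66.  46.]
scene yellow 381 [450.  -6.  46.]
scene blue 289 [566. 124.  20.]
scene blue 305 [614. 150.  20.]
scene orange 330 [565. -73.  20.]
scene orange 368 [616. -93.  20.]
scene purple 246 [ 367. -121.   46.]
scene purple 251 [ 428. -284.   46.]
```

View pics/fin.png

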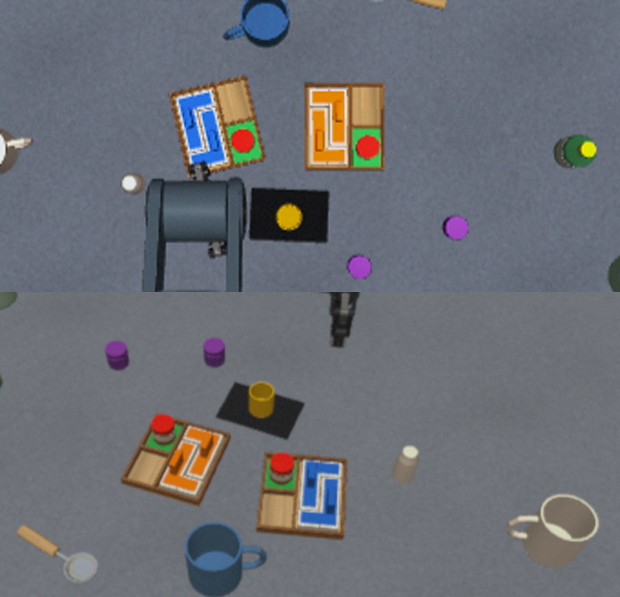

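```bash
python3 -c "
from h import *
for n in('top','scene'):
    q=snapshot(n); print(n,[(a,np.round(ce).tolist()) for a,ce,m in blobs(q,'red',20)],[(a,np.round(ce).tolist()) for a,ce,m in blobs(q,'yellow',60)])
print(sign_off())"
```

```text
top [(np.int32(118), [283.0, 246.0]), (np.int32(118), [351.0, 250.0])] [(np.int32(163), [308.0, 289.0])]
scene [(np.int32(191), [262.0, 215.0]), (np.int32(209), [345.0, 243.0])] [(np.int32(380), [331.0, 198.0])]
the job is handed in; nothing more can be done
None
```

The trays are laid up and the job is handed in; it took about 46 s of the 210 s, and no verdict came back.

- **Cup:** the one yellow cup stands upright at the centre of the black mat, about (438, -11) mm.
- **Boxes:** two blue boxes fill the left tray's bay and two orange boxes fill the right tray's bay, all flat and within about 1 mm of where they should be.
- **Jars:** only two jars were present, and one stands upright in the green compartment of each tray. Both overview cameras show no other red or yellow items.
- **Left alone:** both purple look-alikes, the mugs, the shaker and the sauce bottle were never touched. The last pictures show them where they were.

**Disagreements along the way:**
- One orange box was knocked about 4 cm before I reached it, so I measured it again.
- Three of the four boxes sat 2 to 3 mm off in the grip, which I corrected above the bay before lowering.
- The "scene" camera puts the cup up to about 12 mm from where the top view does; I took the height assumed in that slanting view to be the cause.

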